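# Empty the scoop of used stoppers into the wash tub and stow the scoop

### The arm

A 6-joint arm with a two-finger parallel gripper is mounted at the origin on the work surface. World frame = base frame: x ahead of the robot, y to its left, z up, the work surface at z = 0. Lengths are in mm, angles in degrees, forces in N, time in s.
With the tool pointing down it reaches from about 300 to 850 mm from the base axis. Payload 4.2 kg.
Tool frame: the origin (TCP) lies at the very end of the fingers, on their centre line; the grasp point (between the pads) lies 19 mm behind it; z points along the fingers, y is the line along which they close (so a half turn about z gives the same grasp; the last joint's range is limited). The gripper opens to 91 mm and grips with 3 to 60 N. Pads are 32 mm wide; open, the fingers measure 118 mm over their backs; the gripper's body (76 mm by 178 mm) begins 60 mm behind the grasp point.
Start: joints at [71.963, 18.312, 89.639, -0, 72.044, -1.146], TCP at [167.068, 550.211, 213.976] pointing down, gripper open.
Joint ranges: [-177.97, 177.97], [-48.28, 115.42], [12.27, 149.76], [-77.06, 257.06], [2.81, 150.46], [-146.56, 146.56]. Speed limits (degrees/s): [147.25, 147.25, 180, 180, 180, 180].

### API

Orientations are given as [roll, pitch, yaw] about the fixed x, y, z axes, in that order (R = Rz(yaw) Ry(pitch) Rx(roll)).
In Python, from workcell import env, grab_frame gives the robot as it stands. The module is installed in compiled form; this text tells all that it offers.
- The arm moves only by the tool move_arm, never from a script. Its argument "plan" is a list of rows, each an object of numbers: "tx", "ty", "tz": the shift along the tool's x, y, z in cm; "wx", "wy", "wz": the turn, a rotation vector about the tool's x, y, z in rad. In form: [{"tx": .., "ty": .., "tz": .., "wx": .., "wy": .., "wz": ..}, ...]. A call has 1 to 12 rows; each row shifts and turns the commanded pose from where the row before left it, along the tool's axes as they then stand; what a row does not reach is not made up. A row lasts 1/12 s, in which the tool goes at most 41.7 mm and 7.16 degrees, less where a joint would pass 70% of its speed; a pose out of reach is approached as far as the arm can. A call is refused whole if a number of a shift passes 4.17 or a number of a turn 0.125, either way. A call with a gripper value outside its range is refused whole. "gripper" is the finger opening in cm, from 0 to 9.12, set as the call begins (left out, the last holds). The fingers move at their own pace and stop on an object; "force" is the grip in N (left out, the last holds). Time passes only in rows, so rows that do not move let the fingers close. It gives the time, the measured TCP pose, the force, the opening and the grip force at its end, in the units of the state.
- env.state(): the state, without advancing time (a new reading comes with each control period).
- grab_frame(name): name is "side" or "top" or "wrist"; returns a dict with "color" (400x640x3 uint8, red, green, blue), "vfov" (degrees; the focal length in pixels is half the picture's height over the tangent of half this angle, whatever the lens; pixels are square), "cx", "cy" (the principal point, pixels), "view" (4x4, takes a point from world to camera coordinates). Camera axes: x right, y up, looking along -z (the intrinsics and any distortion apply to the point x, -y, -z); pixel columns grow to the right and rows downward; lengths in mm; the calibration is good to about 2 mm. A picture is of the moment at which its call begins. There is no depth.
- env.job_done(): hands the job in; it is judged then, once.
The state is a dict: "time_s": time; "qpos": joint angles; "qvel": joint speeds; "effort": joint torques, N m; "ee_pos": TCP position; "ee_rot": TCP orientation; "force": force on the tool from outside, world axes, zero at the start; "torque": the same for the moment, N m; "gripper_width": finger opening in mm; "gripper_force": force on a finger pad.
Only numpy, scipy, OpenCV 4.12 (cv2) and the standard library are available. Lean on these libraries where they do the work, as an engineer would, in place of code of your own. Each camera call takes 0.05 s, during which the arm holds its last target. There are 200 camera calls.

### The job

Take the handled steel scoop and tip the five used plastic stoppers out of it into the open wash tub, without touching the stoppers with the gripper. Then lay the empty scoop flat on the bench and let go, take it again another way, and stand it handle-down in the narrow steel holder cup so that the handle reaches the bottom; leave it there released. Leave the other things on the bench where they are.

Things in the scene. Friction and masses are not known exactly. Their poses are not given: they have to be found in the camera images.
- scoop: Loose steel scoop tray, 120 g, lying flat. Origin: centre of the pan's underside; +x to the open mouth, handle to -x, z up. Pan x -50 to 50, 62 wide (y), 34 tall, walls 3 thick; back wall 41 tall at x -50; no front wall: floor slopes up from x 25 to a lip 10 high at x 50. Handle: bar, x -160 to -50, 16 wide, z 27 to 41. Centre of mass empty: x -20, z 15.
- handle_end (a point): Centre of the free end face of the scoop's handle, at (-160, 0, 34) in the scoop's frame; same axes as the scoop.
- mouth (a point): Middle of the scoop's pouring lip, at (50, 0, 10) in the scoop's frame; same axes.
- tub: Fixed rectangular metal wash tub, empty, open on top: 200 (x) x 170 (y) x 90 tall, walls and floor 6 thick; small wire handles stick out 16 on its two short sides (+x, -x) at height 70. Origin: centre of its underside, z up.
- cup: Fixed narrow round steel holder cup, open on top: outside dia 56, inside dia 48, 90 tall, inner floor 5 above the bench, on a foot disc of dia 84, 4 thick. Origin: centre of its underside, z up.
- stopper0: Loose tapered smooth plastic stopper, dia 20 at its wide end, 16 at the other, 22 long, 12 g; origin: centre of the wide end face, z towards the narrow end. Starts standing in the scoop's pan.
- stopper1: Loose tapered smooth plastic stopper, dia 20 at its wide end, 16 at the other, 22 long, 12 g; origin: centre of the wide end face, z towards the narrow end. Starts standing in the scoop's pan.
- stopper2: Loose tapered smooth plastic stopper, dia 20 at its wide end, 16 at the other, 22 long, 12 g; origin: centre of the wide end face, z towards the narrow end. Starts standing in the scoop's pan.
- stopper3: Loose tapered smooth plastic stopper, dia 20 at its wide end, 16 at the other, 22 long, 12 g; origin: centre of the wide end face, z towards the narrow end. Starts standing in the scoop's pan.
- stopper4: Loose tapered smooth plastic stopper, dia 20 at its wide end, 16 at the other, 22 long, 12 g; origin: centre of the wide end face, z towards the narrow end. Starts standing in the scoop's pan.
- wash_bottle: Bystander, loose: white plastic wash bottle, dia 64, 150 tall, with a thin bent spout above. Origin: centre of its underside.
- reagent_bottle: Bystander, loose: amber reagent bottle with a cap, dia 68, 140 tall. Origin: centre of its underside.
- flask: Bystander, loose: conical glass flask, dia 72, 104 tall. Origin: centre of its underside.
- beaker: Bystander, loose: clear open beaker, dia 72, 80 tall (wider than the steel holder cup; not the holder). Origin: centre of its underside.
- petri_dish: Bystander, loose: clear flat dish, dia 90, 16 tall. Origin: centre of its underside.
- tip_box: Bystander, loose: white box 80 x 120 x 45 tall (a grey insert brings it to 51). Origin: centre of its underside.
- spatula: Bystander, loose: steel lab spatula, a thin bar with a flat blade, 170 long, 6 thick, lying flat; origin under its middle.
Things that resemble listed ones, but are neither listed nor needed, are in the scene too. What is shaped like the cup but green or pink is not meant.

How it is judged (in metres and radians):
On the way, in this order (a step that is already met when the one before it is completed fails the run):
1. all five stoppers are in the wash tub, below its rim (x of stopper0 in the frame of tub between -0.1 and 0.1 m and y of stopper0 in the frame of tub between -0.085 and 0.085 m and z of each of stopper0, stopper1, stopper2, stopper3, stopper4 in the frame of tub below 0.08 m and x of stopper1 in the frame of tub between -0.1 and 0.1 m and y of stopper1 in the frame of tub between -0.085 and 0.085 m and x of stopper2 in the frame of tub between -0.1 and 0.1 m and y of stopper2 in the frame of tub between -0.085 and 0.085 m and x of stopper3 in the frame of tub between -0.1 and 0.1 m and y of stopper3 in the frame of tub between -0.085 and 0.085 m and x of stopper4 in the frame of tub between -0.1 and 0.1 m and y of stopper4 in the frame of tub between -0.085 and 0.085 m), for 0.2 s.
2. the empty scoop lies flat and right way up on the bench, let go (height (world z) of scoop below 0.012 m and angle between scoop's own z axis and vertical below 0.12 rad and linear speed of scoop below 0.03 m/s and contact force between the fingers and scoop below 0.1 N), for 0.2 s.
At the end, for the whole second after the job is handed in: All five stoppers lie in the tub, origins under 80 mm above its underside. The scoop stands at rest, handle down and mouth up, in the holder cup: handle end inside the cup and under 20 mm above the cup's underside, lean under 0.45 rad (leaning on the rim is fine) (all of step 1 and angle between scoop's own x axis and vertical below 0.45 rad and horizontal distance between handle_end and cup below 0.026 m and z of handle_end in the frame of cup below 0.02 m and linear speed of scoop below 0.03 m/s and angular speed of scoop below 0.3 rad/s); the robot touches nothing.
It fails at once if the gripper touches a stopper (contact force between the fingers and stopper0 above 0.3 N or contact force between the fingers and stopper1 above 0.3 N or contact force between the fingers and stopper2 above 0.3 N or contact force between the fingers and stopper3 above 0.3 N or contact force between the fingers and stopper4 above 0.3 N).
It fails at once if a bystander is moved more than 30 mm or tipped over (distance of any of wash_bottle, reagent_bottle, flask, beaker, petri_dish, tip_box, spatula from where it was at the start of the episode above 0.03 m or angle between any of wash_bottle, reagent_bottle, flask, beaker, petri_dish, tip_box, spatula's own z axis and vertical above 0.4 rad).
It also fails if it takes over 72 s, if anything falls off the work surface, if the arm or the gripper's body presses on something with over 40 N, if the wrist force passes 120 N, or if a joint passes its speed limit or range.

## Working session

There is one attempt and no reset: what is moved stays moved. The work goes in short steps, Python scripts to look and compute and a tool call to move; the robot and the scene stay as the last step left them, time stands still between calls to the robot, and variables do not carry over. Pictures are saved under pics/ and viewed, at most 10 in all, crops included, and the job is handed in when it is done.

Besides the shell and the picture viewer there is one more tool, called after "Request:" as name(argument=value, ...), one argument or row to a line, values as JSON. move_arm: Moves the arm, as the interface text tells. Its arguments: {"type":"object","properties":{"plan":{"type":"array","items":{"type":"object","properties":{"tx":{"type":"number"},"ty":{"type":"number"},"tz":{"type":"number"},"wx":{"type":"number"},"wy":{"type":"number"},"wz":{"type":"number"}}}},"gripper":{"type":"number"},"force":{"type":"number"}},"required":["plan"]}

```bash
mkdir -p pics; cat > h.py <<'E'
import numpy as np, cv2, json
from workcell import env, grab_frame
from scipy.spatial.transform import Rotation as R
def cam(f):
    H,W=f["color"].shape[:2]; fl=H/2/np.tan(np.radians(f["vfov"])/2)
    return fl,f["cx"],f["cy"],np.array(f["view"])
def ray(f,u,v):
    fl,cx,cy,V=cam(f); d=np.array([(u-cx)/fl,-(v-cy)/fl,-1.]); Rm=V[:3,:3]
    return -Rm.T@V[:3,3], Rm.T@d
def onz(f,u,v,z):
    o,d=ray(f,u,v); return o+d*(z-o[2])/d[2]
def proj(f,p):
    fl,cx,cy,V=cam(f); q=V[:3,:3]@np.array(p,float)+V[:3,3]
    return cx+fl*q[0]/-q[2], cy-fl*q[1]/-q[2]
def snap(n,tag):
    f=grab_frame(n); np.save(f"pics/{tag}.npy",f,allow_pickle=True)
    cv2.imwrite(f"pics/{tag}.png",f["color"][:,:,::-1]); return f
def load(tag): return np.load(f"pics/{tag}.npy",allow_pickle=True).item()
E
python3 - <<'E'
from h import *
for n in("side","top","wrist"):
    f=snap(n,n+"0"); print(n,{k:v for k,v in f.items() if k not in("color","view")}, np.round(f["view"],3).tolist())
a=env.state();print(a)
E
```

```text
side {'vfov': 53.29200451114939, 'cx': 319.7548898229943, 'cy': 198.71642539837907} [[0.775, -0.632, -0.01, -435.414], [0.318, 0.377, 0.87, -265.75], [-0.546, -0.677, 0.493, -793.502], [0.0, 0.0, 0.0, 1.0]]
top {'vfov': 55.69575979698938, 'cx': 321.60453884862613, 'cy': 192.91768932235487} [[0.004, -1.0, 0.013, 35.171], [0.987, 0.006, 0.158, -563.586], [-0.158, 0.012, 0.987, -930.445], [0.0, 0.0, 0.0, 1.0]]
wrist {'vfov': 61.30859125019002, 'cx': 323.79305808688105, 'cy': 204.01661266681458} [[0.291, 0.957, -0.001, -575.371], [-0.922, 0.28, -0.267, 29.645], [-0.255, 0.079, 0.964, -390.45], [0.0, 0.0, 0.0, 1.0]]
{'time_s': 0.15, 'qpos': array([ 7.19632704e+01,  1.83452735e+01,  8.96889592e+01, -2.80340204e-04,
        7.20440013e+01, -1.14549804e+00]), 'qvel': array([-0.08850997, -0.19447924, -0.20788449, -0.03448788, -0.01818714,
       -0.10872526]), 'effort': array([ 1.14803752e-03, -4.12778556e+01, -2.32158923e+01,  7.29084830e-02,
        4.33900778e-02, -8.64905587e-05]), 'ee_pos': array([166.95276399, 549.84565797, 213.30232196]), 'ee_rot': array([-1.79921776e+02, -1.29748998e-03,  1.63108854e+02]), 'force': array([ 0.37917134, -0.57476777,  0.40260555]), 'torque': array([-0.02697762, -0.05728935, -0.04335361]), 'gripper_force': 0.0, 'gripper_width': 91.46069948863857}
```

View pics/top0.png

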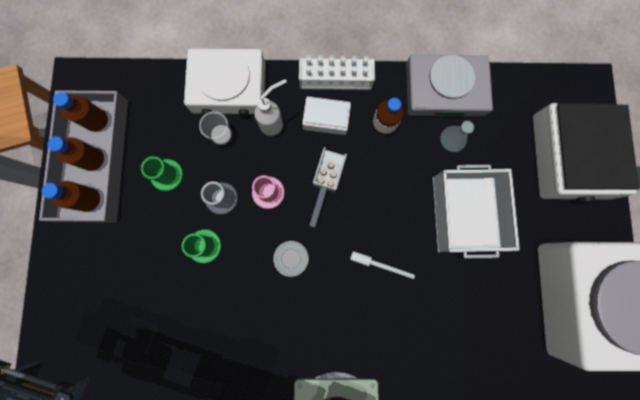

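View pics/side0.png

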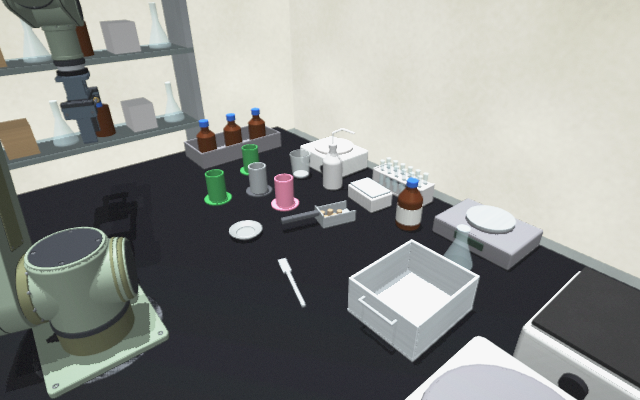

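Top view: scoop pan at (328,170), handle end at (313,225), tub at (477,212). Cup-like things: green (153,168), green (200,246), pink (265,190), clear wide beaker (214,127) and grey steel with foot disc (218,197). Only the last fits the holder cup (grey, narrow, foot disc). I'll confirm it in a crop and measure.

```bash
python3 - <<'E'
from h import *
f=load("top0"); c=f["color"][90:270,185:355]
cv2.imwrite("pics/crop1.png",cv2.resize(c[:,:,::-1],None,fx=3.3,fy=3.3,interpolation=cv2.INTER_CUBIC))
# rough
for n,u,v,z in(("hend",313,225,41),("mouthL",321,150,34),("cupfoot",218,197,4),("tubc",477,212,90)): print(n,onz(f,u,v,z).round())
# distinct masks
im=f["color"].astype(int); g=im.mean(2)
m=(g>55).astype(np.uint8)
n,l,s,ce=cv2.connectedComponentsWithStats(m)
for i in range(1,n):
    if s[i,4]>60: print(s[i].tolist(),ce[i].round(1),im[l==i].mean(0).round())
E
```

```text
hend [481.  60.  41.]
mouthL [680.  40.  34.]
cupfoot [557. 314.   4.]
tubc [ 511. -342.   90.]
[0, 0, 640, 378, 78420] [345.7 110.2] [159. 153. 152.]
[26, 91, 23, 46, 641] [ 37.9 111.8] [126. 118. 117.]
[38, 90, 80, 132, 4617] [ 80.8 158. ] [113. 119. 135.]
[302, 96, 50, 39, 1598] [326.  114.9] [180. 184. 186.]
[387, 97, 15, 14, 168] [394.1 103.7] [ 47. 101. 181.]
[373, 109, 26, 25, 220] [382.1 125.1] [88. 85. 83.]
[440, 120, 35, 32, 704] [456.3 135.9] [88. 97. 99.]
[309, 146, 38, 81, 1268] [326.6 177.2] [148. 148. 148.]
[141, 156, 42, 35, 573] [163.3 173.6] [ 49. 133.  71.]
[432, 164, 88, 95, 7183] [475.4 210.7] [163. 164. 165.]
[251, 175, 34, 34, 945] [267.1 191.5] [160. 115. 137.]
[200, 181, 38, 34, 974] [218.6 196.5] [ 95.  98. 101.]
[181, 229, 40, 34, 675] [202.8 245.6] [ 56. 141.  78.]
[273, 240, 36, 37, 1064] [290.5 258.2] [148. 149. 150.]
[350, 251, 66, 29, 510] [378.3 264.3] [150. 154. 157.]
[294, 372, 85, 28, 1944] [336.  387.2] [105. 114. 104.]
[55, 393, 14, 7, 66] [ 61.4 396.8] [62. 65. 71.]
```

View pics/crop1.png

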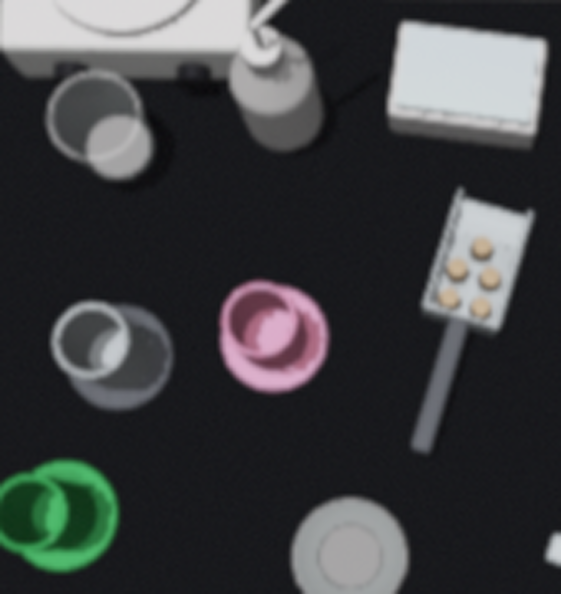

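Crop: the steel holder cup is confirmed, with its rim at crop (91,340) and foot at (121,357), grey with a foot disc. The beaker at (95,115) is wider and has no foot. The five tan stoppers are in the pan, and the handle end is at crop (422,450). Next I measure.

```bash
python3 - <<'E'
from h import *
f=load("top0"); P=lambda u,v,z: onz(f,185+u/3.3-.35,90+v/3.3-.35,z)[:2].round(1)
print("cup rim",P(91,340,90),"foot",P(121,357,4))
print("rim L/R",P(52,340,90),P(130,340,90))
for n,u,v,z in(("hendL",412,447,41),("hendR",432,453,41),("hbL",447,321,41),("hbR",467,327,41),("mL",461,190,34),("mR",533,211,34),("bL",424,305,41),("bR",500,330,41)): print(n,P(u,v,z))
for n,u,v,z in(("tipbox bl",388,128,45),("tipbox br",535,138,45),("petri",350,556,8),("petriR",409,556,8)): print(n,P(u,v,z))
Q=lambda u,v,z: onz(f,u,v,z)[:2].round(1)
print("reag cap",Q(394,104,140),"label",Q(382,130,20))
print("spat",Q(352,257,3),Q(413,276,3)); print("flask",Q(468,128,104),Q(453,138,5))
# tub outer corners from mask
im=f["color"].astype(int);g=im.mean(2);m=((g>55)*255).astype(np.uint8);n,l,s,ce=cv2.connectedComponentsWithStats(m)
i=l[195,437]; i=l[212,477] if i==0 else i
mm=(l==i).astype(np.uint8); mm=cv2.morphologyEx(mm,cv2.MORPH_OPEN,np.ones((11,11),np.uint8))
c=max(cv2.findContours(mm,0,2)[0],key=cv2.contourArea); ap=cv2.approxPolyDP(cv2.convexHull(c),4,True)[:,0]
for p in ap: print("tub",p,Q(*p,90),Q(*p,0))
s=load("side0")
for n,p in(("cupR",(*P(91,340,90),90)),("hend",(481,60,41)),("tubc",(511,-342,90))): print(n,np.round(proj(s,p),1))
E
```

```text
cup rim [555.  306.3] foot [554.9 305.4]
rim L/R [554.8 335. ] [555.1 277.5]
hendL [480.7  68.7]
hendR [476.1  53.2]
hbL [579.7  42.2]
hbR [575.   26.4]
mL [688.   31.4]
mR [671.1 -26.5]
bL [592.3  60.3]
bR [5.728e+02 5.000e-01]
tipbox bl [735.7  90.3]
tipbox br [728.4 -27.6]
petri [397.1 117.3]
petriR [397.3  70.9]
reag cap [ 766.9 -134.6] label [ 741.7 -125.6]
spat [400.6 -42.6] [ 352.5 -201.2]
flask [ 720.5 -326. ] [ 725.5 -324. ]
tub [510 168] [ 622.2 -431.3] [ 643.1 -478.6]
tub [519 250] [ 419.7 -438.1] [ 420.8 -486. ]
tub [437 251] [ 416.5 -239.3] [ 417.2 -267.7]
tub [433 176] [ 600.4 -237.5] [ 619.2 -265.7]
tub [458 164] [ 631.4 -301.4] [ 653.2 -335.9]
cupR [256.6 165.6]
hend [282.4 218.8]
tubc [407.7 275.6]
```

```bash
cat >> h.py <<'E'
def Rt(head,t):  # tool y = scoop left; tool z tilted by t toward heading
    a,t=np.radians([head,t]); u=np.array([np.cos(a),np.sin(a),0]); up=np.array([0,0,1.])
    z=np.sin(t)*u-np.cos(t)*up; y=np.cross(up,u); return np.column_stack([np.cross(y,z),y,z])
def scoopR(head,p=0): # p = pitch, mouth down positive
    return R.from_euler("z",head,degrees=True)*R.from_euler("y",p,degrees=True)
def tcp_for(point_w, head, pitch, b, g, ref):
    """tool pose so that scoop point ref is at point_w; grasp point g (scoop frame), tool tilt in scoop frame b"""
    S=scoopR(head,pitch).as_matrix(); T=S@Rt(0,b)
    return np.array(point_w)+S@(np.array(g,float)-np.array(ref,float))+19*T[:,2], T
def plan(wps,start=None):
    """wps: (pos,Rm,nrows,ease)"""
    if start is None:
        s=env.state(); start=(np.array(s["ee_pos"]),R.from_euler("xyz",s["ee_rot"],degrees=True).as_matrix())
    p,Rm=start; rows=[]
    for tp,tR,n in wps:
        p0,R0=p.copy(),Rm.copy(); rv=R.from_matrix(R0.T@tR).as_rotvec()
        for k in range(1,n+1):
            x=k/n; q=p0+(tp-p0)*x; Q=R0@R.from_rotvec(rv*x).as_matrix()
            t=np.round(Rm.T@(q-p)/10,2); w=np.round(R.from_matrix(Rm.T@Q).as_rotvec(),3)
            p=p+Rm@t*10; Rm=Rm@R.from_rotvec(w).as_matrix(); rows.append((*t,*w))
    for i in range(0,len(rows),12):
        print(f"--call {i//12}")
        for r in rows[i:i+12]: print("{"+",".join(f'"{k}":{v:g}' for k,v in zip(("tx","ty","tz","wx","wy","wz"),r) if v)+"}",end=",")
        print()
    print("end",p.round(1)); return p,Rm
E
python3 - <<'E'
from h import *
h=-15.9; o=(632.3,17.2,0); T,Rm=tcp_for(o,h,0,35,(-100,0,34),(0,0,0)); print(T)
plan([(T-110*Rm[:,2],Rm,24)])
E
```

```text
[546.60687995  41.61032737  18.43611116]
--call 0
{"tx":-1.87,"ty":-1.57,"tz":0.44,"wy":-0.025,"wz":-0.001},{"tx":-1.85,"ty":-1.57,"tz":0.48,"wx":-0.001,"wy":-0.026},{"tx":-1.84,"ty":-1.58,"tz":0.54,"wy":-0.025,"wz":-0.001},{"tx":-1.82,"ty":-1.57,"tz":0.57,"wy":-0.026,"wz":-0.001},{"tx":-1.81,"ty":-1.58,"tz":0.63,"wy":-0.025},{"tx":-1.79,"ty":-1.57,"tz":0.67,"wx":-0.001,"wy":-0.026,"wz":-0.001},{"tx":-1.77,"ty":-1.58,"tz":0.71,"wy":-0.025,"wz":-0.001},{"tx":-1.75,"ty":-1.58,"tz":0.76,"wy":-0.026},{"tx":-1.74,"ty":-1.58,"tz":0.8,"wy":-0.025,"wz":-0.001},{"tx":-1.7,"ty":-1.59,"tz":0.85,"wx":-0.001,"wy":-0.026,"wz":-0.001},{"tx":-1.69,"ty":-1.58,"tz":0.89,"wy":-0.025},{"tx":-1.66,"ty":-1.59,"tz":0.93,"wy":-0.025,"wz":-0.001},
--call 1
{"tx":-1.64,"ty":-1.58,"tz":0.97,"wx":-0.001,"wy":-0.026,"wz":-0.001},{"tx":-1.61,"ty":-1.59,"tz":1.01,"wy":-0.025,"wz":-0.001},{"tx":-1.58,"ty":-1.6,"tz":1.06,"wy":-0.026},{"tx":-1.55,"ty":-1.59,"tz":1.09,"wy":-0.025,"wz":-0.001},{"tx":-1.53,"ty":-1.59,"tz":1.13,"wx":-0.001,"wy":-0.026,"wz":-0.001},{"tx":-1.49,"ty":-1.59,"tz":1.17,"wy":-0.025},{"tx":-1.46,"ty":-1.6,"tz":1.21,"wy":-0.026,"wz":-0.001},{"tx":-1.43,"ty":-1.6,"tz":1.24,"wx":-0.001,"wy":-0.025,"wz":-0.001},{"tx":-1.4,"ty":-1.6,"tz":1.28,"wy":-0.026},{"tx":-1.36,"ty":-1.59,"tz":1.31,"wy":-0.025,"wz":-0.001},{"tx":-1.33,"ty":-1.61,"tz":1.35,"wy":-0.025,"wz":-0.001},{"tx":-1.29,"ty":-1.6,"tz":1.38,"wx":-0.001,"wy":-0.026},
end [485.9  58.9 108.5]
```

```bash
cat >> h.py <<'E'
def delta(tp,tR):
    s=env.state(); p=np.array(s["ee_pos"]); R0=R.from_euler("xyz",s["ee_rot"],degrees=True).as_matrix()
    print("shift cm (old axes)",(R0.T@(tp-p)/10).round(2),"(new axes)",(tR.T@(tp-p)/10).round(2),"turn",R.from_matrix(R0.T@tR).as_rotvec().round(3))
E
python3 - <<'E'
from h import *
h=-15.9; o=(632.3,17.2,0); T,Rm=tcp_for(o,h,0,35,(-100,0,34),(0,0,0))
delta(T-110*Rm[:,2],Rm)
E
```

```text
shift cm (old axes) [-44.79 -37.69  10.53] (new axes) [-30.14 -38.48  33.89] turn [-0.007 -0.611 -0.016]
```

Request:
move_arm(
  plan=[
    {"tx": -2.24, "ty": -1.88, "tz": 0.52},
    {"tx": -2.24, "ty": -1.88, "tz": 0.52},
    {"tx": -2.24, "ty": -1.88, "tz": 0.52},
    {"tx": -2.24, "ty": -1.88, "tz": 0.52},
    {"tx": -2.24, "ty": -1.88, "tz": 0.52},
    {"tx": -2.24, "ty": -1.88, "tz": 0.52},
    {"tx": -2.24, "ty": -1.88, "tz": 0.52},
    {"tx": -2.24, "ty": -1.88, "tz": 0.52},
    {"tx": -2.24, "ty": -1.88, "tz": 0.52},
    {"tx": -2.24, "ty": -1.88, "tz": 0.52},
    {"tx": -2.24, "ty": -1.88, "tz": 0.52},
    {"tx": -2.24, "ty": -1.88, "tz": 0.52},
  ],
  gripper=5,
  force=50,
)

```text
schema error: expected keys tx, ty, tz, wx, wy, wz
```

Request:
move_arm(
  plan=[
    {"tx": -2.24, "ty": -1.88, "tz": 0.52},
    {"tx": -2.24, "ty": -1.88, "tz": 0.52},
    {"tx": -2.24, "ty": -1.88, "tz": 0.52},
    {"tx": -2.24, "ty": -1.88, "tz": 0.52},
    {"tx": -2.24, "ty": -1.88, "tz": 0.52},
    {"tx": -2.24, "ty": -1.88, "tz": 0.52},
    {"tx": -2.24, "ty": -1.88, "tz": 0.52},
    {"tx": -2.24, "ty": -1.88, "tz": 0.52},
    {"wy": -0.12},
    {"wy": -0.12},
    {"wy": -0.12},
    {"wy": -0.12},
  ],
)

```text
schema error: expected keys tx, ty, tz, wx, wy, wz
```

```bash
python3 - <<'E'
from h import *
s=env.state(); print(s["time_s"],s["qpos"].round(1),s["ee_pos"].round(1),s["ee_rot"].round(2))
h=-15.9; o=(632.3,17.2,0); T,Rm=tcp_for(o,h,0,35,(-100,0,34),(0,0,0))
delta(T-50*Rm[:,2],Rm)
f=snap("wrist","wrist1")
for n,z,x in(("hend",41,-160),("hb",41,-50),("back",41,-50)):
    print(n,np.round(proj(f,scoopR(h).apply((x,0,z))+o)))
E
```

```text
0.15 [72.  18.3 89.7 -0.  72.  -1.1] [167.  549.8 213.3] [-179.92   -0.    163.11]
shift cm (old axes) [-48.23 -37.63  15.44] (new axes) [-30.14 -38.48  39.89] turn [-0.007 -0.611 -0.016]
hend [ 51. 496.]
hb [ 69. 551.]
back [ 69. 551.]
```

View pics/wrist1.png

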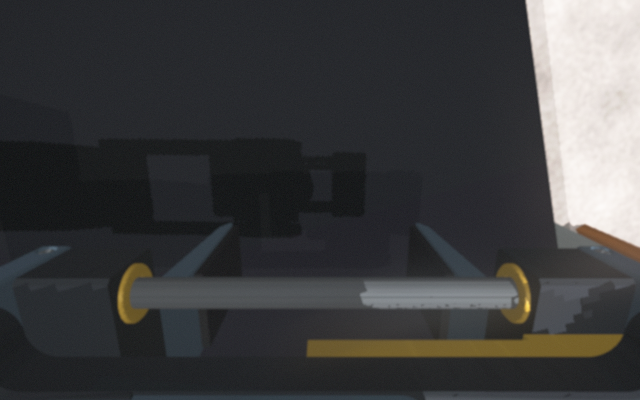

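The moves were refused because every row needs all six keys. The wrist picture shows only the gripper fingers, around (200,280) and (440,280), and bare bench. I'll send the moves again with full keys.

Request:
move_arm(
  plan=[
    {"tx": -2.24, "ty": -1.88, "tz": 0.52, "wx": 0, "wy": 0, "wz": 0},
    {"tx": -2.24, "ty": -1.88, "tz": 0.52, "wx": 0, "wy": 0, "wz": 0},
    {"tx": -2.24, "ty": -1.88, "tz": 0.52, "wx": 0, "wy": 0, "wz": 0},
    {"tx": -2.24, "ty": -1.88, "tz": 0.52, "wx": 0, "wy": 0, "wz": 0},
    {"tx": -2.24, "ty": -1.88, "tz": 0.52, "wx": 0, "wy": 0, "wz": 0},
    {"tx": -2.24, "ty": -1.88, "tz": 0.52, "wx": 0, "wy": 0, "wz": 0},
    {"tx": -2.24, "ty": -1.88, "tz": 0.52, "wx": 0, "wy": 0, "wz": 0},
    {"tx": -2.24, "ty": -1.88, "tz": 0.52, "wx": 0, "wy": 0, "wz": 0},
    {"tx": -2.24, "ty": -1.88, "tz": 0.52, "wx": 0, "wy": 0, "wz": 0},
    {"tx": -2.24, "ty": -1.88, "tz": 0.52, "wx": 0, "wy": 0, "wz": 0},
    {"tx": -2.24, "ty": -1.88, "tz": 0.52, "wx": 0, "wy": 0, "wz": 0},
    {"tx": -2.24, "ty": -1.88, "tz": 0.52, "wx": 0, "wy": 0, "wz": 0},
  ],
  gripper=5,
  force=50,
)

```text
time_s: 1.2
ee_pos: [359.2, 254.9, 151.3]
ee_rot: [180.0, 0.0, 163.1]
force: [1.3, 1.3, -0.1]
gripper_width: 50.1
gripper_force: 0.0
```

Request:
move_arm(
  plan=[
    {"tx": -2.24, "ty": -1.88, "tz": 0.52, "wx": 0, "wy": 0, "wz": 0},
    {"tx": -2.24, "ty": -1.88, "tz": 0.52, "wx": 0, "wy": 0, "wz": 0},
    {"tx": -2.24, "ty": -1.88, "tz": 0.52, "wx": 0, "wy": 0, "wz": 0},
    {"tx": -2.24, "ty": -1.88, "tz": 0.52, "wx": 0, "wy": 0, "wz": 0},
    {"tx": -2.24, "ty": -1.88, "tz": 0.52, "wx": 0, "wy": 0, "wz": 0},
    {"tx": -2.24, "ty": -1.88, "tz": 0.52, "wx": 0, "wy": 0, "wz": 0},
    {"tx": -2.24, "ty": -1.88, "tz": 0.52, "wx": 0, "wy": 0, "wz": 0},
    {"tx": -2.24, "ty": -1.88, "tz": 0.52, "wx": 0, "wy": 0, "wz": 0},
    {"tx": 0, "ty": 0, "tz": 0, "wx": 0, "wy": -0.12, "wz": 0},
    {"tx": 0, "ty": 0, "tz": 0, "wx": 0, "wy": -0.12, "wz": 0},
    {"tx": 0, "ty": 0, "tz": 0, "wx": 0, "wy": -0.12, "wz": 0},
    {"tx": 0, "ty": 0, "tz": 0, "wx": 0, "wy": -0.12, "wz": 0},
  ],
)

```text
time_s: 2.2
ee_pos: [484.9, 56.9, 109.2]
ee_rot: [-179.5, 24.6, 162.9]
force: [-0.2, -1.1, 0.4]
gripper_width: 50.1
gripper_force: 0.0
```

```bash
python3 - <<'E'
from h import *
s=env.state(); print(s["time_s"],s["qpos"].round(1),s["ee_pos"].round(1),s["ee_rot"].round(2),s["gripper_width"])
h=-15.9; o=(632.3,17.2,0); T,Rm=tcp_for(o,h,0,35,(-100,0,34),(0,0,0))
delta(T-50*Rm[:,2],Rm)
f=snap("wrist","wrist2"); im=f["color"][:,:,::-1].copy()
for x,y,z in((-160,-8,41),(-160,8,41),(-50,31,41),(-50,-31,41),(50,31,34),(50,-31,34)):
    q=proj(f,scoopR(h).apply((x,y,z))+o); print(np.round(q)); cv2.circle(im,(int(q[0]),int(q[1])),3,(0,0,255),1)
cv2.imwrite("pics/wrist2m.png",im)
E
```

```text
2.2 [ 14.2   8.5 126.2 -29.3  27.1 -34.6] [484.9  56.9 109.2] [-179.51   24.64  162.94] 50.10314651517428
shift cm (old axes) [-1.09  0.34  5.97] (new axes) [-0.    0.22  6.08] turn [-0.018 -0.181 -0.017]
[314. 172.]
[338. 171.]
[363. 273.]
[294. 273.]
[358. 325.]
[302. 325.]
```

View pics/wrist2m.png

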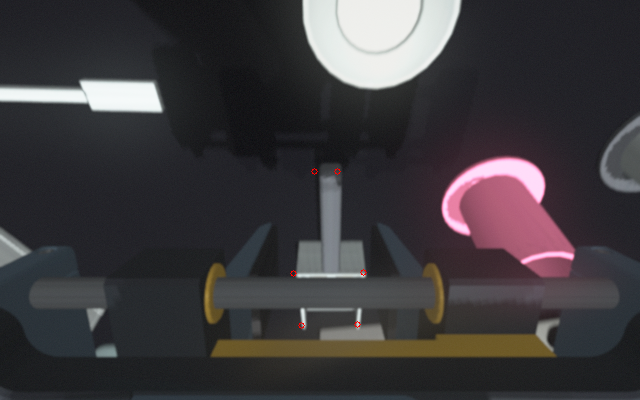

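Wrist view: the handle runs from its end at (331,167) down to the pan's back wall at row 273, about 5 px right of my prediction at the free end. The pan matches, and the gripper straddles the handle. I'll refine the heading.

```bash
python3 - <<'E'
from h import *
f=load("wrist2")
g=f["color"].astype(int).mean(2)
for r in (172,185,200,215,230):
    w=g[r,300:365]; i=np.where(w>60)[0]+300
    m=(i.min()+i.max())/2; print(r,i.min(),i.max(),onz(f,m,r,41).round(1))
print(g[155:180,331].round().astype(int).tolist())
print("pan back",onz(f,293.5,273,41).round(1),onz(f,364,273,41).round(1))
E
```

```text
172 322 339 [479.7  63.9  41. ]
185 320 340 [490.3  60.3  41. ]
200 320 341 [503.6  56.7  41. ]
215 320 341 [517.9  52.5  41. ]
230 321 340 [533.2  48.   41. ]
[21, 20, 23, 22, 23, 23, 29, 33, 44, 51, 58, 58, 57, 59, 60, 63, 65, 67, 69, 72, 82, 99, 113, 120, 125]
pan back [575.3   0.8  41. ] [593.6  61.3  41. ]
```

```bash
python3 - <<'E'
from h import *
h=-16.4; o=(631,18.2,0); T,Rm=tcp_for(o,h,0,35,(-100,0,34),(0,0,0)); print(T)
delta(T,Rm)
E
```

```text
[545.52316047  43.35720196  18.43611116]
shift cm (old axes) [-2.14  0.75 10.78] (new axes) [-0.15  0.55 11.  ] turn [-0.017 -0.183 -0.008]
```

Request:
move_arm(
  plan=[
    {"tx": 0, "ty": 0, "tz": 0, "wx": -0.008, "wy": -0.091, "wz": -0.004},
    {"tx": 0, "ty": 0, "tz": 0, "wx": -0.008, "wy": -0.091, "wz": -0.004},
    {"tx": -0.15, "ty": 0.55, "tz": 0, "wx": 0, "wy": 0, "wz": 0},
    {"tx": 0, "ty": 0, "tz": 1.4, "wx": 0, "wy": 0, "wz": 0},
    {"tx": 0, "ty": 0, "tz": 1.4, "wx": 0, "wy": 0, "wz": 0},
    {"tx": 0, "ty": 0, "tz": 1.4, "wx": 0, "wy": 0, "wz": 0},
    {"tx": 0, "ty": 0, "tz": 1.4, "wx": 0, "wy": 0, "wz": 0},
    {"tx": 0, "ty": 0, "tz": 1.4, "wx": 0, "wy": 0, "wz": 0},
    {"tx": 0, "ty": 0, "tz": 1.4, "wx": 0, "wy": 0, "wz": 0},
    {"tx": 0, "ty": 0, "tz": 1.4, "wx": 0, "wy": 0, "wz": 0},
    {"tx": 0, "ty": 0, "tz": 1.2, "wx": 0, "wy": 0, "wz": 0},
    {"tx": 0, "ty": 0, "tz": 0, "wx": 0, "wy": 0, "wz": 0},
  ],
)

```text
time_s: 3.25
ee_pos: [549.7, 41.6, 25.7]
ee_rot: [-178.9, 29.9, 163.1]
force: [0.3, 0.3, 0.0]
gripper_width: 49.9
gripper_force: 0.0
```

```bash
python3 - <<'E'
from h import *
h=-16.4; o=(631,18.2,0); T,Rm=tcp_for(o,h,0,35,(-100,0,34),(0,0,0)); delta(T,Rm)
s=env.state(); print(s["qpos"].round(1),s["force"].round(1))
f=snap("wrist","wrist3"); g=f["color"].astype(int).mean(2)
for r in(150,170,190):
    i=np.where(g[r,280:380]>60)[0]+280; print(r,i.min() if len(i) else 0,i.max() if len(i) else 0, onz(f,(i.min()+i.max())/2,r,41).round(1) if len(i) else "")
E
```

```text
shift cm (old axes) [0.75 0.05 0.4 ] (new axes) [0.78 0.05 0.34] turn [-0.024 -0.088 -0.006]
[ 12.2  21.5 128.6 -76.8  15.5  12.2] [0.3 0.3 0. ]
150 301 355 [473.4  68.5  41. ]
170 299 343 [481.2  63.5  41. ]
190 280 350 [490.   58.2  41. ]
```

Joint 4 is near its limit (-77), so I'll ease the tilt to 25° and keep clear of it.

```bash
python3 - <<'E'
from h import *
h=-16.4; o=(631,18.2,0); T,Rm=tcp_for(o,h,0,25,(-100,0,34),(0,0,0)); print(T); delta(T,Rm)
E
```

```text
[542.77165103  44.16701523  16.78015205]
shift cm (old axes) [1.02 0.08 0.48] (new axes) [0.97 0.07 0.57] turn [-0.023  0.086 -0.008]
```

Request:
move_arm(
  plan=[
    {"tx": 0, "ty": 0, "tz": 0, "wx": -0.01, "wy": 0.043, "wz": 0},
    {"tx": 0, "ty": 0, "tz": 0, "wx": -0.01, "wy": 0.043, "wz": 0},
    {"tx": 0.48, "ty": 0.03, "tz": 0.28, "wx": 0, "wy": 0, "wz": 0},
    {"tx": 0.48, "ty": 0.03, "tz": 0.28, "wx": 0, "wy": 0, "wz": 0},
    {"tx": 0, "ty": 0, "tz": 0, "wx": 0, "wy": 0, "wz": 0},
    {"tx": 0, "ty": 0, "tz": 0, "wx": 0, "wy": 0, "wz": 0},
  ],
)

```text
time_s: 3.8
ee_pos: [540.7, 42.8, 16.8]
ee_rot: [-179.4, 26.7, 163.1]
force: [0.5, 0.1, 0.3]
gripper_width: 50.0
gripper_force: 0.0
```

```bash
python3 - <<'E'
from h import *
h=-16.4; o=(631,18.2,0); T,Rm=tcp_for(o,h,0,25,(-100,0,34),(0,0,0)); delta(T,Rm)
s=env.state(); print(s["qpos"].round(1),s["ee_rot"].round(2))
E
```

```text
shift cm (old axes) [-0.14  0.19  0.07] (new axes) [-0.15  0.19  0.07] turn [-0.015  0.03  -0.007]
[ 11.2  21.8 128.1 -63.6  14.3  -1.7] [-179.36   26.72  163.15]
```

Request:
move_arm(
  plan=[
    {"tx": 0, "ty": 0.19, "tz": 0, "wx": -0.01, "wy": 0, "wz": 0},
    {"tx": 0, "ty": 0, "tz": 0, "wx": 0, "wy": 0, "wz": 0},
  ],
)

```text
time_s: 3.97
ee_pos: [541.7, 44.7, 16.8]
ee_rot: [180.0, 26.7, 163.1]
force: [-0.5, -0.1, 0.2]
gripper_width: 50.2
gripper_force: 0.0
```

Request:
move_arm(
  plan=[
    {"tx": 0, "ty": 0, "tz": 0, "wx": 0, "wy": 0, "wz": 0},
    {"tx": 0, "ty": 0, "tz": 0, "wx": 0, "wy": 0, "wz": 0},
    {"tx": 0, "ty": 0, "tz": 0, "wx": 0, "wy": 0, "wz": 0},
    {"tx": 0, "ty": 0, "tz": 0, "wx": 0, "wy": 0, "wz": 0},
    {"tx": 0, "ty": 0, "tz": 0, "wx": 0, "wy": 0, "wz": 0},
    {"tx": 0, "ty": 0, "tz": 0, "wx": 0, "wy": 0, "wz": 0},
  ],
  gripper=1,
  force=50,
)

```text
time_s: 4.47
ee_pos: [541.4, 44.5, 16.3]
ee_rot: [-179.9, 26.7, 163.1]
force: [-0.4, -0.0, 0.3]
gripper_width: 15.5
gripper_force: 50.0
```

```bash
python3 - <<'E'
from h import *
s=env.state(); print(s["qpos"].round(1),s["ee_pos"],s["ee_rot"].round(2),s["gripper_width"],s["gripper_force"])
Rm=R.from_euler("xyz",s["ee_rot"],degrees=True).as_matrix()
print("up 12cm in tool axes",(Rm.T@[0,0,12]).round(2))
E
```

```text
[ 11.   21.8 128.2 -63.8  13.6  -1.6] [541.36949429  44.52242184  16.29614492] [-179.95   26.7   163.11] 15.472461791717818 49.992433190345764
up 12cm in tool axes [-5.390e+00 -1.000e-02 -1.072e+01]
```

```bash
cat >> h.py <<'E'
def now():
    s=env.state(); return np.array(s["ee_pos"]),R.from_euler("xyz",s["ee_rot"],degrees=True).as_matrix()
def screw(tp,tR,n,start=None):
    p,R0=start or now(); w=np.round(R.from_matrix(R0.T@tR).as_rotvec()/n,3)
    A=sum(R.from_rotvec(k*w).as_matrix() for k in range(n)); t=np.round(np.linalg.solve(R0@A,tp-p)/10,2)
    e=R0@R.from_rotvec(n*w).as_matrix(); pe=p+R0@A@t*10
    print(f"{n} rows: t {t} w {w}  end {pe.round(1)} err {np.round(pe-tp,1)}"); return pe,e
def savegrip(o,S,fn):  # tool in scoop frame
    p,Rm=now(); np.savez(fn,p=S.T@(p-o),R=S.T@Rm)
def tool_for(fn,point_w,S,ref):
    g=np.load(fn); return np.array(point_w)+S@(g["p"]-np.array(ref,float)), S@g["R"]
E
python3 - <<'E'
from h import *
S0=scoopR(-16.4).as_matrix(); savegrip(np.array([631,18.2,0]),S0,"g1.npz")
a=screw(*tool_for("g1.npz",(631,18.2,130),S0,(0,0,0)),12)
S1=scoopR(-34).as_matrix(); b=screw(*tool_for("g1.npz",(510,-345,120),S1,(50,0,10)),36,a)
S2=scoopR(-34,80).as_matrix(); c=screw(*tool_for("g1.npz",(515,-348,80),S2,(50,0,10)),24,b)
E
```

```text
12 rows: t [-0.49 -0.   -0.97] w [-0.  0. -0.]  end [541.6  44.6 146.7] err [0.2 0.  0.4]
36 rows: t [ 0.03 -0.96  0.05] w [0.004 0.    0.008]  end [ 390.  -264.4  125.9] err [-1.1  0.5 -0.4]
24 rows: t [-0.5   0.   -0.55] w [ 0.001  0.058 -0.001]  end [ 499.6 -339.   223. ] err [ 0.1 -1.4  0.7]
```

Request:
move_arm(
  plan=[
    {"tx": -0.2, "ty": 0, "tz": -0.4, "wx": 0, "wy": 0, "wz": 0},
    {"tx": -0.5, "ty": 0, "tz": -1.0, "wx": 0, "wy": 0, "wz": 0},
    {"tx": -0.5, "ty": 0, "tz": -1.0, "wx": 0, "wy": 0, "wz": 0},
    {"tx": -0.5, "ty": 0, "tz": -1.0, "wx": 0, "wy": 0, "wz": 0},
    {"tx": -0.5, "ty": 0, "tz": -1.0, "wx": 0, "wy": 0, "wz": 0},
    {"tx": -0.5, "ty": 0, "tz": -1.0, "wx": 0, "wy": 0, "wz": 0},
    {"tx": -0.5, "ty": 0, "tz": -1.0, "wx": 0, "wy": 0, "wz": 0},
    {"tx": -0.5, "ty": 0, "tz": -1.0, "wx": 0, "wy": 0, "wz": 0},
    {"tx": -0.5, "ty": 0, "tz": -1.0, "wx": 0, "wy": 0, "wz": 0},
    {"tx": -0.5, "ty": 0, "tz": -1.0, "wx": 0, "wy": 0, "wz": 0},
    {"tx": -0.5, "ty": 0, "tz": -1.0, "wx": 0, "wy": 0, "wz": 0},
    {"tx": -0.5, "ty": 0, "tz": -1.0, "wx": 0, "wy": 0, "wz": 0},
  ],
)

```text
time_s: 5.47
ee_pos: [540.1, 44.5, 143.5]
ee_rot: [-179.9, 26.6, 163.1]
force: [0.5, -0.0, -1.8]
gripper_width: 16.0
gripper_force: 50.0
```

```bash
python3 - <<'E'
from h import *
s=env.state(); print(s["qpos"].round(1),s["ee_rot"].round(1))
S1=scoopR(-34).as_matrix(); b=screw(*tool_for("g1.npz",(510,-345,120),S1,(50,0,10)),36)
f=snap("side","side1"); cv2.imwrite("pics/side1c.png",cv2.resize(f["color"][120:280,200:440,::-1],None,fx=2.5,fy=2.5))
for r in((50,0,34),(-50,0,41)): print(np.round(proj(f,scoopR(-16.4).apply(r)+[631,18.2,130])))
E
```

```text
[ 11.    9.4 119.3 -25.1  29.9 -42.6] [-179.9   26.6  163.1]
36 rows: t [ 0.02 -0.96  0.05] w [ 0.004 -0.     0.008]  end [ 391.1 -265.7  124.7] err [ 0.1 -0.9 -1.6]
[352. 164.]
[318. 168.]
```

View pics/side1c.png

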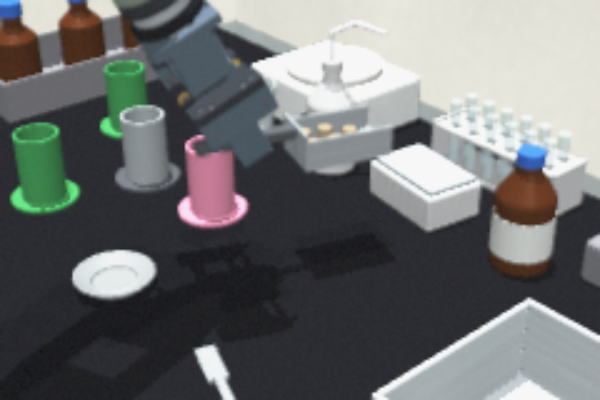

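The side crop shows the scoop lifted level with the stoppers still in the pan, at crop (330,130), where I predicted it. Next I carry it to the tub.

Request:
move_arm(
  plan=[
    {"tx": 0.02, "ty": -0.5, "tz": 0.05, "wx": 0.002, "wy": 0, "wz": 0.004},
    {"tx": 0.02, "ty": -0.96, "tz": 0.05, "wx": 0.004, "wy": 0, "wz": 0.008},
    {"tx": 0.02, "ty": -0.96, "tz": 0.05, "wx": 0.004, "wy": 0, "wz": 0.008},
    {"tx": 0.02, "ty": -0.96, "tz": 0.05, "wx": 0.004, "wy": 0, "wz": 0.008},
    {"tx": 0.02, "ty": -0.96, "tz": 0.05, "wx": 0.004, "wy": 0, "wz": 0.008},
    {"tx": 0.02, "ty": -0.96, "tz": 0.05, "wx": 0.004, "wy": 0, "wz": 0.008},
    {"tx": 0.02, "ty": -0.96, "tz": 0.05, "wx": 0.004, "wy": 0, "wz": 0.008},
    {"tx": 0.02, "ty": -0.96, "tz": 0.05, "wx": 0.004, "wy": 0, "wz": 0.008},
    {"tx": 0.02, "ty": -0.96, "tz": 0.05, "wx": 0.004, "wy": 0, "wz": 0.008},
    {"tx": 0.02, "ty": -0.96, "tz": 0.05, "wx": 0.004, "wy": 0, "wz": 0.008},
    {"tx": 0.02, "ty": -0.96, "tz": 0.05, "wx": 0.004, "wy": 0, "wz": 0.008},
    {"tx": 0.02, "ty": -0.96, "tz": 0.05, "wx": 0.004, "wy": 0, "wz": 0.008},
  ],
)

```text
time_s: 6.52
ee_pos: [504.1, -60.5, 137.4]
ee_rot: [-180.0, 26.7, 157.2]
force: [-0.4, -0.3, -1.9]
gripper_width: 15.6
gripper_force: 50.0
```

Request:
move_arm(
  plan=[
    {"tx": 0.02, "ty": -0.96, "tz": 0.05, "wx": 0.004, "wy": 0, "wz": 0.008},
    {"tx": 0.02, "ty": -0.96, "tz": 0.05, "wx": 0.004, "wy": 0, "wz": 0.008},
    {"tx": 0.02, "ty": -0.96, "tz": 0.05, "wx": 0.004, "wy": 0, "wz": 0.008},
    {"tx": 0.02, "ty": -0.96, "tz": 0.05, "wx": 0.004, "wy": 0, "wz": 0.008},
    {"tx": 0.02, "ty": -0.96, "tz": 0.05, "wx": 0.004, "wy": 0, "wz": 0.008},
    {"tx": 0.02, "ty": -0.96, "tz": 0.05, "wx": 0.004, "wy": 0, "wz": 0.008},
    {"tx": 0.02, "ty": -0.96, "tz": 0.05, "wx": 0.004, "wy": 0, "wz": 0.008},
    {"tx": 0.02, "ty": -0.96, "tz": 0.05, "wx": 0.004, "wy": 0, "wz": 0.008},
    {"tx": 0.02, "ty": -0.96, "tz": 0.05, "wx": 0.004, "wy": 0, "wz": 0.008},
    {"tx": 0.02, "ty": -0.96, "tz": 0.05, "wx": 0.004, "wy": 0, "wz": 0.008},
    {"tx": 0.02, "ty": -0.96, "tz": 0.05, "wx": 0.004, "wy": 0, "wz": 0.008},
    {"tx": 0.02, "ty": -0.96, "tz": 0.05, "wx": 0.004, "wy": 0, "wz": 0.008},
  ],
)

```text
time_s: 7.52
ee_pos: [454.7, -164.5, 130.9]
ee_rot: [-180.0, 26.7, 151.0]
force: [-0.5, -0.4, -2.1]
gripper_width: 15.3
gripper_force: 50.0
```

Request:
move_arm(
  plan=[
    {"tx": 0.02, "ty": -0.96, "tz": 0.05, "wx": 0.004, "wy": 0, "wz": 0.008},
    {"tx": 0.02, "ty": -0.96, "tz": 0.05, "wx": 0.004, "wy": 0, "wz": 0.008},
    {"tx": 0.02, "ty": -0.96, "tz": 0.05, "wx": 0.004, "wy": 0, "wz": 0.008},
    {"tx": 0.02, "ty": -0.96, "tz": 0.05, "wx": 0.004, "wy": 0, "wz": 0.008},
    {"tx": 0.02, "ty": -0.96, "tz": 0.05, "wx": 0.004, "wy": 0, "wz": 0.008},
    {"tx": 0.02, "ty": -0.96, "tz": 0.05, "wx": 0.004, "wy": 0, "wz": 0.008},
    {"tx": 0.02, "ty": -0.96, "tz": 0.05, "wx": 0.004, "wy": 0, "wz": 0.008},
    {"tx": 0.02, "ty": -0.96, "tz": 0.05, "wx": 0.004, "wy": 0, "wz": 0.008},
    {"tx": 0.02, "ty": -0.96, "tz": 0.05, "wx": 0.004, "wy": 0, "wz": 0.008},
    {"tx": 0.02, "ty": -0.96, "tz": 0.05, "wx": 0.004, "wy": 0, "wz": 0.008},
    {"tx": 0.02, "ty": -0.96, "tz": 0.05, "wx": 0.004, "wy": 0, "wz": 0.008},
    {"tx": 0.02, "ty": -0.96, "tz": 0.05, "wx": 0.004, "wy": 0, "wz": 0.008},
  ],
)

```text
time_s: 8.52
ee_pos: [394.4, -262.6, 124.6]
ee_rot: [-180.0, 26.7, 144.8]
force: [0.1, 0.6, -1.5]
gripper_width: 15.6
gripper_force: 50.0
```

```bash
python3 - <<'E'
from h import *
s=env.state(); print(s["qpos"].round(1),s["ee_rot"].round(1))
S1=scoopR(-34).as_matrix(); b=screw(*tool_for("g1.npz",(510,-345,120),S1,(50,0,10)),1)
S2=scoopR(-34,80).as_matrix(); c=screw(*tool_for("g1.npz",(515,-348,80),S2,(50,0,10)),24)
f=snap("top","top1"); cv2.imwrite("pics/top1c.png",cv2.resize(f["color"][130:290,380:560,::-1],None,fx=3,fy=3))
E
```

```text
[-35.    3.8 130.   -0.3  19.6 -89.6] [-180.    26.7  144.8]
1 rows: t [ 0.05 -0.37 -0.22] w [-0.004  0.    -0.01 ]  end [ 391.1 -264.8  126.3] err [0. 0. 0.]
24 rows: t [-0.48 -0.01 -0.55] w [ 0.001  0.058 -0.001]  end [ 499.3 -336.4  222.6] err [-0.1  1.2  0.3]
```

View pics/top1c.png

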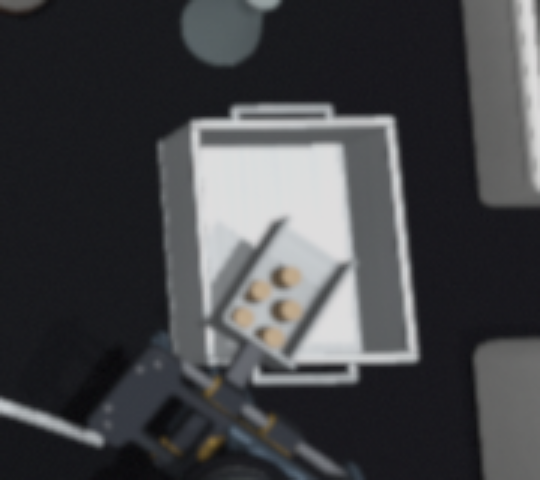

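The top crop shows the pan over the tub with the mouth at crop (315,240), mid-tub, and all five stoppers inside. I'll pour now.

Request:
move_arm(
  plan=[
    {"tx": -0.5, "ty": 0, "tz": -0.55, "wx": 0, "wy": 0.058, "wz": 0},
    {"tx": -0.5, "ty": 0, "tz": -0.55, "wx": 0, "wy": 0.058, "wz": 0},
    {"tx": -0.5, "ty": 0, "tz": -0.55, "wx": 0, "wy": 0.058, "wz": 0},
    {"tx": -0.5, "ty": 0, "tz": -0.55, "wx": 0, "wy": 0.058, "wz": 0},
    {"tx": -0.5, "ty": 0, "tz": -0.55, "wx": 0, "wy": 0.058, "wz": 0},
    {"tx": -0.5, "ty": 0, "tz": -0.55, "wx": 0, "wy": 0.058, "wz": 0},
    {"tx": -0.5, "ty": 0, "tz": -0.55, "wx": 0, "wy": 0.058, "wz": 0},
    {"tx": -0.5, "ty": 0, "tz": -0.55, "wx": 0, "wy": 0.058, "wz": 0},
    {"tx": -0.5, "ty": 0, "tz": -0.55, "wx": 0, "wy": 0.058, "wz": 0},
    {"tx": -0.5, "ty": 0, "tz": -0.55, "wx": 0, "wy": 0.058, "wz": 0},
    {"tx": -0.5, "ty": 0, "tz": -0.55, "wx": 0, "wy": 0.058, "wz": 0},
    {"tx": -0.5, "ty": 0, "tz": -0.55, "wx": 0, "wy": 0.058, "wz": 0},
  ],
)

```text
time_s: 9.57
ee_pos: [435.5, -290.6, 197.6]
ee_rot: [180.0, -13.2, 144.9]
force: [0.9, -0.7, -0.3]
gripper_width: 15.6
gripper_force: 50.0
```

Request:
move_arm(
  plan=[
    {"tx": -0.5, "ty": 0, "tz": -0.55, "wx": 0, "wy": 0.058, "wz": 0},
    {"tx": -0.5, "ty": 0, "tz": -0.55, "wx": 0, "wy": 0.058, "wz": 0},
    {"tx": -0.5, "ty": 0, "tz": -0.55, "wx": 0, "wy": 0.058, "wz": 0},
    {"tx": -0.5, "ty": 0, "tz": -0.55, "wx": 0, "wy": 0.058, "wz": 0},
    {"tx": -0.5, "ty": 0, "tz": -0.55, "wx": 0, "wy": 0.058, "wz": 0},
    {"tx": -0.5, "ty": 0, "tz": -0.55, "wx": 0, "wy": 0.058, "wz": 0},
    {"tx": -0.5, "ty": 0, "tz": -0.55, "wx": 0, "wy": 0.058, "wz": 0},
    {"tx": -0.5, "ty": 0, "tz": -0.55, "wx": 0, "wy": 0.058, "wz": 0},
    {"tx": -0.5, "ty": 0, "tz": -0.55, "wx": 0, "wy": 0.058, "wz": 0},
    {"tx": -0.5, "ty": 0, "tz": -0.55, "wx": 0, "wy": 0.058, "wz": 0},
    {"tx": -0.5, "ty": 0, "tz": -0.55, "wx": 0, "wy": 0.058, "wz": 0},
    {"tx": -0.5, "ty": 0, "tz": -0.55, "wx": 0, "wy": 0.058, "wz": 0},
  ],
)

```text
time_s: 10.57
ee_pos: [504.2, -339.0, 221.0]
ee_rot: [180.0, -53.0, 144.9]
force: [0.2, -1.0, -0.7]
gripper_width: 15.4
gripper_force: 50.0
```

Request:
move_arm(
  plan=[
    {"tx": 0, "ty": 0, "tz": 0, "wx": 0, "wy": 0, "wz": 0},
    {"tx": 0, "ty": 0, "tz": 0, "wx": 0, "wy": 0, "wz": 0},
    {"tx": 0, "ty": 0, "tz": 0, "wx": 0, "wy": 0, "wz": 0},
    {"tx": 0, "ty": 0, "tz": 0, "wx": 0, "wy": 0, "wz": 0},
    {"tx": 0, "ty": 0, "tz": 0, "wx": 0, "wy": 0, "wz": 0},
    {"tx": 0, "ty": 0, "tz": 0, "wx": 0, "wy": 0, "wz": 0},
  ],
)

```text
time_s: 11.07
ee_pos: [503.3, -337.9, 223.1]
ee_rot: [180.0, -52.9, 144.9]
force: [0.4, 0.1, -0.8]
gripper_width: 15.4
gripper_force: 50.0
```

```bash
python3 - <<'E'
from h import *
s=env.state(); print(s["time_s"],s["qpos"].round(1),s["ee_pos"].round(1),s["ee_rot"].round(1),s["force"].round(1))
def tan(f,name):
    c=f["color"].astype(int); m=((c[:,:,0]-c[:,:,2]>35)&(c[:,:,0]>130)).astype(np.uint8)
    n,l,st,ce=cv2.connectedComponentsWithStats(m)
    print(name,[(ce[i].round().tolist(),int(st[i,4])) for i in range(1,n) if st[i,4]>8])
f=snap("top","top2"); tan(f,"top"); g=snap("side","side2"); tan(g,"side")
# level pose back, then retract
S1=scoopR(-34).as_matrix(); a=screw(*tool_for("g1.npz",(505,-340,180),S1,(50,0,10)),12)
E
```

```text
11.0667 [-3.50e+01  5.17e+01  4.62e+01  1.00e-01  1.35e+02 -8.99e+01] [ 503.3 -337.9  223.1] [180.  -52.9 144.9] [ 0.4  0.1 -0.8]
top [([12.0, 109.0], 1984), ([533.0, 169.0], 20), ([462.0, 181.0], 29), ([262.0, 188.0], 53), ([278.0, 193.0], 59), ([465.0, 195.0], 24)]
side [([2.0, 60.0], 64), ([18.0, 139.0], 1127), ([284.0, 192.0], 601), ([443.0, 176.0], 22), ([452.0, 188.0], 21), ([464.0, 189.0], 31), ([431.0, 283.0], 18), ([422.0, 293.0], 45), ([431.0, 305.0], 47)]
12 rows: t [ 1.13 -0.03  0.67] w [ 0.    -0.116 -0.001]  end [ 385.8 -260.3  186.8] err [-0.3 -0.5  0.5]
```

Request:
move_arm(
  plan=[
    {"tx": 1.13, "ty": 0, "tz": 0.67, "wx": 0, "wy": -0.116, "wz": 0},
    {"tx": 1.13, "ty": 0, "tz": 0.67, "wx": 0, "wy": -0.116, "wz": 0},
    {"tx": 1.13, "ty": 0, "tz": 0.67, "wx": 0, "wy": -0.116, "wz": 0},
    {"tx": 1.13, "ty": 0, "tz": 0.67, "wx": 0, "wy": -0.116, "wz": 0},
    {"tx": 1.13, "ty": 0, "tz": 0.67, "wx": 0, "wy": -0.116, "wz": 0},
    {"tx": 1.13, "ty": 0, "tz": 0.67, "wx": 0, "wy": -0.116, "wz": 0},
    {"tx": 1.13, "ty": 0, "tz": 0.67, "wx": 0, "wy": -0.116, "wz": 0},
    {"tx": 1.13, "ty": 0, "tz": 0.67, "wx": 0, "wy": -0.116, "wz": 0},
    {"tx": 1.13, "ty": 0, "tz": 0.67, "wx": 0, "wy": -0.116, "wz": 0},
    {"tx": 1.13, "ty": 0, "tz": 0.67, "wx": 0, "wy": -0.116, "wz": 0},
    {"tx": 1.13, "ty": 0, "tz": 0.67, "wx": 0, "wy": -0.116, "wz": 0},
    {"tx": 1.13, "ty": 0, "tz": 0.67, "wx": 0, "wy": -0.116, "wz": 0},
  ],
)

```text
time_s: 12.17
ee_pos: [387.2, -256.3, 187.4]
ee_rot: [180.0, 26.9, 144.9]
force: [0.3, 0.2, -1.0]
gripper_width: 15.7
gripper_force: 50.0
```

```bash
python3 - <<'E'
from h import *
s=env.state(); print(s["time_s"],s["qpos"].round(1),s["ee_rot"].round(1),s["force"].round(1))
def tan(f,name):
    c=f["color"].astype(int); m=((c[:,:,0]-c[:,:,2]>30)&(c[:,:,0]>120)).astype(np.uint8)
    n,l,st,ce=cv2.connectedComponentsWithStats(m)
    print(name,[(ce[i].round().tolist(),int(st[i,4])) for i in range(1,n) if st[i,4]>8])
tan(load("top0"),"top0");f=snap("top","top3"); tan(f,"top"); g=snap("side","side3"); tan(g,"side")
cv2.imwrite("pics/top3c.png",cv2.resize(f["color"][130:290,380:560,::-1],None,fx=3,fy=3))
E
```

```text
12.1667 [-34.8  -2.5 125.   -0.2  30.6 -89.6] [180.   26.9 144.9] [ 0.3  0.2 -1. ]
top0 [([12.0, 109.0], 1946), ([331.0, 165.0], 22), ([323.0, 171.0], 23), ([333.0, 174.0], 21), ([321.0, 180.0], 21), ([330.0, 183.0], 21), ([262.0, 189.0], 55), ([278.0, 193.0], 66)]
top [([12.0, 109.0], 1955), ([462.0, 181.0], 34), ([488.0, 180.0], 37), ([262.0, 189.0], 56), ([278.0, 193.0], 68), ([464.0, 197.0], 36), ([479.0, 201.0], 33), ([494.0, 203.0], 45)]
side [([7.0, 143.0], 296), ([203.0, 135.0], 42), ([315.0, 197.0], 38), ([411.0, 198.0], 23), ([275.0, 207.0], 16), ([321.0, 208.0], 22), ([430.0, 283.0], 73), ([418.0, 292.0], 77), ([430.0, 305.0], 81)]
```

View pics/top3c.png

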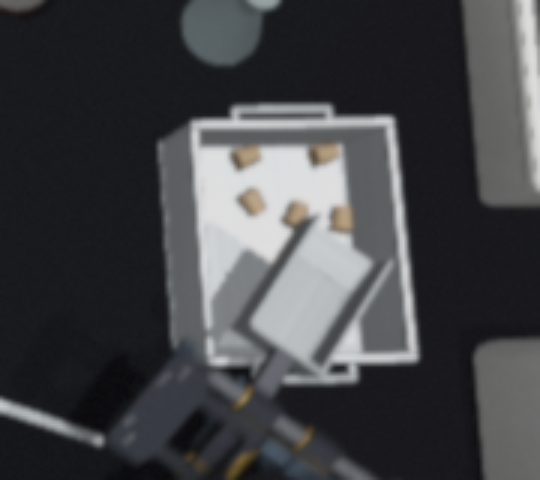

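All five stoppers lie in the tub, at crop (245,157), (323,153), (252,201), (296,213) and (342,218), and the pan is empty. Next I lay the scoop on clear bench.

```bash
python3 - <<'E'
from h import *
S=scoopR(17).as_matrix()
a=screw(*tool_for("g1.npz",(592,3,110),S,(0,0,0)),24)
b=screw(*tool_for("g1.npz",(592,3,20),S,(0,0,0)),8,a)
E
```

```text
24 rows: t [-0.23  1.05  0.34] w [-0.016 -0.001 -0.034]  end [501.4 -24.2 127. ] err [-1.3  0.2  0.7]
8 rows: t [0.49 0.   1.02] w [-0.001 -0.001  0.001]  end [503.  -24.3  36.4] err [0.4 0.1 0.1]
```

Request:
move_arm(
  plan=[
    {"tx": -0.23, "ty": 1.05, "tz": 0.34, "wx": -0.016, "wy": -0.001, "wz": -0.034},
    {"tx": -0.23, "ty": 1.05, "tz": 0.34, "wx": -0.016, "wy": -0.001, "wz": -0.034},
    {"tx": -0.23, "ty": 1.05, "tz": 0.34, "wx": -0.016, "wy": -0.001, "wz": -0.034},
    {"tx": -0.23, "ty": 1.05, "tz": 0.34, "wx": -0.016, "wy": -0.001, "wz": -0.034},
    {"tx": -0.23, "ty": 1.05, "tz": 0.34, "wx": -0.016, "wy": -0.001, "wz": -0.034},
    {"tx": -0.23, "ty": 1.05, "tz": 0.34, "wx": -0.016, "wy": -0.001, "wz": -0.034},
    {"tx": -0.23, "ty": 1.05, "tz": 0.34, "wx": -0.016, "wy": -0.001, "wz": -0.034},
    {"tx": -0.23, "ty": 1.05, "tz": 0.34, "wx": -0.016, "wy": -0.001, "wz": -0.034},
    {"tx": -0.23, "ty": 1.05, "tz": 0.34, "wx": -0.016, "wy": -0.001, "wz": -0.034},
    {"tx": -0.23, "ty": 1.05, "tz": 0.34, "wx": -0.016, "wy": -0.001, "wz": -0.034},
    {"tx": -0.23, "ty": 1.05, "tz": 0.34, "wx": -0.016, "wy": -0.001, "wz": -0.034},
    {"tx": -0.23, "ty": 1.05, "tz": 0.34, "wx": -0.016, "wy": -0.001, "wz": -0.034},
  ],
)

```text
time_s: 13.27
ee_pos: [478.0, -158.9, 162.3]
ee_rot: [-179.3, 26.9, 171.2]
force: [-0.3, -0.0, -2.2]
gripper_width: 15.3
gripper_force: 50.0
```

Request:
move_arm(
  plan=[
    {"tx": -0.23, "ty": 1.05, "tz": 0.34, "wx": -0.016, "wy": -0.001, "wz": -0.034},
    {"tx": -0.23, "ty": 1.05, "tz": 0.34, "wx": -0.016, "wy": -0.001, "wz": -0.034},
    {"tx": -0.23, "ty": 1.05, "tz": 0.34, "wx": -0.016, "wy": -0.001, "wz": -0.034},
    {"tx": -0.23, "ty": 1.05, "tz": 0.34, "wx": -0.016, "wy": -0.001, "wz": -0.034},
    {"tx": -0.23, "ty": 1.05, "tz": 0.34, "wx": -0.016, "wy": -0.001, "wz": -0.034},
    {"tx": -0.23, "ty": 1.05, "tz": 0.34, "wx": -0.016, "wy": -0.001, "wz": -0.034},
    {"tx": -0.23, "ty": 1.05, "tz": 0.34, "wx": -0.016, "wy": -0.001, "wz": -0.034},
    {"tx": -0.23, "ty": 1.05, "tz": 0.34, "wx": -0.016, "wy": -0.001, "wz": -0.034},
    {"tx": -0.23, "ty": 1.05, "tz": 0.34, "wx": -0.016, "wy": -0.001, "wz": -0.034},
    {"tx": -0.23, "ty": 1.05, "tz": 0.34, "wx": -0.016, "wy": -0.001, "wz": -0.034},
    {"tx": -0.23, "ty": 1.05, "tz": 0.34, "wx": -0.016, "wy": -0.001, "wz": -0.034},
    {"tx": -0.23, "ty": 1.05, "tz": 0.34, "wx": -0.016, "wy": -0.001, "wz": -0.034},
  ],
)

```text
time_s: 14.27
ee_pos: [515.4, -32.2, 136.3]
ee_rot: [-178.3, 27.2, -162.5]
force: [-0.2, -0.5, -1.0]
gripper_width: 15.6
gripper_force: 50.0
```

Request:
move_arm(
  plan=[
    {"tx": 0.5, "ty": 0, "tz": 1.0, "wx": 0, "wy": 0, "wz": 0},
    {"tx": 0.5, "ty": 0, "tz": 1.0, "wx": 0, "wy": 0, "wz": 0},
    {"tx": 0.5, "ty": 0, "tz": 1.0, "wx": 0, "wy": 0, "wz": 0},
    {"tx": 0.5, "ty": 0, "tz": 1.0, "wx": 0, "wy": 0, "wz": 0},
    {"tx": 0.5, "ty": 0, "tz": 1.0, "wx": 0, "wy": 0, "wz": 0},
    {"tx": 0.5, "ty": 0, "tz": 1.0, "wx": 0, "wy": 0, "wz": 0},
    {"tx": 0.5, "ty": 0, "tz": 1.0, "wx": 0, "wy": 0, "wz": 0},
    {"tx": 0, "ty": 0, "tz": 0, "wx": 0, "wy": 0, "wz": 0},
    {"tx": 0, "ty": 0, "tz": 0, "wx": 0, "wy": 0, "wz": 0},
  ],
)

```text
time_s: 15.02
ee_pos: [519.5, -25.5, 68.6]
ee_rot: [-177.5, 25.7, -163.1]
force: [0.0, -0.7, -1.2]
gripper_width: 15.5
gripper_force: 50.0
```

```bash
python3 - <<'E'
from h import *
s=env.state(); print(s["time_s"],s["qpos"].round(1),s["ee_pos"].round(1),s["ee_rot"].round(1))
S=scoopR(17).as_matrix()
g=np.load("g1.npz"); p,Rm=now(); Sc=Rm@g["R"].T; print("scoop o",(p-Sc@g["p"]).round(1),R.from_matrix(Sc).as_euler("ZYX",degrees=True).round(2))
b=screw(*tool_for("g1.npz",(592,3,1),S,(0,0,0)),4)
f=snap("wrist","wrist4"); f=snap("side","side4")
E
```

```text
15.0167 [  -9.8   13.9  128.    33.3   16.4 -146.5] [519.5 -25.5  68.6] [-177.5   25.7 -163.1]
scoop o [609.    0.   50.6] [16.3   1.05 -2.24]
4 rows: t [0.92 0.18 0.97] w [-0.01  -0.005  0.002]  end [502.5 -24.3  17.4] err [-0.2  0.1  0.1]
```

The arm hit the q6 limit, so I need a kinematic model to choose a feasible laying, regrasp and insertion. I'll fit one from the logged poses.

```bash
cat > kin.py <<'E'
import numpy as np
from scipy.optimize import least_squares
from scipy.spatial.transform import Rotation as R
LO=np.array([-177.97,-48.28,12.27,-77.06,2.81,-146.56]);HI=np.array([177.97,115.42,149.76,257.06,150.46,146.56])
def rot(q): # tool axes
    return (R.from_euler("Z",q[0],degrees=True)*R.from_euler("Y",q[1]+q[2],degrees=True)*R.from_euler("Z",q[3],degrees=True)*R.from_euler("Y",q[4],degrees=True)*R.from_euler("Z",q[5]+K[0]*90,degrees=True)).as_matrix()
K=[1]
def pos(q,k):
    d1,a1,L2,a3,d4,d6=k
    A=R.from_euler("Z",q[0],degrees=True); B=A*R.from_euler("Y",q[1],degrees=True); C=A*R.from_euler("Y",q[1]+q[2],degrees=True)
    return A.apply([a1,0,d1])+B.apply([0,0,L2])+C.apply([a3,0,d4])+rot(q)[:,2]*d6
D=[([71.963,18.345,89.689,0,72.044,-1.1455],[166.95,549.85,213.30],[-179.92,0,163.11]),
([14.2,8.5,126.2,-29.3,27.1,-34.6],[484.9,56.9,109.2],[-179.51,24.64,162.94]),
([12.2,21.5,128.6,-76.8,15.5,12.2],[549.7,41.6,25.7],[-178.9,29.9,163.1]),
([11,9.4,119.3,-25.1,29.9,-42.6],[540.1,44.5,143.5],[-179.9,26.6,163.1]),
([-35,3.8,130,-.3,19.6,-89.6],[394.4,-262.6,124.6],[-180,26.7,144.8]),
([-35,51.7,46.2,.1,135,-89.9],[503.3,-337.9,223.1],[180,-52.9,144.9]),
([-34.8,-2.5,125,-.2,30.6,-89.6],[387.2,-256.3,187.4],[180,26.9,144.9]),
([-9.8,13.9,128,33.3,16.4,-146.5],[519.5,-25.5,68.6],[-177.5,25.7,-163.1])]
def fit():
    r=least_squares(lambda k:np.concatenate([pos(q,k)-p for q,p,_ in D]),[330,0,400,0,400,250]); return r
def ik(p,Rm,k,q0s):
    best=None
    for q0 in q0s:
        f=lambda q:np.concatenate([(pos(q,k)-p)/2,R.from_matrix(rot(q).T@Rm).as_rotvec()*100])
        r=least_squares(f,np.clip(q0,LO+1,HI-1),bounds=(LO,HI),max_nfev=60)
        if best is None or r.cost<best[1]: best=(r.x,r.cost)
        if best[1]<.5: break
    return best
E
python3 - <<'E'
from kin import *
for kk in(1,-1,0,2):
    K[0]=kk; print(kk,[round(float(np.degrees(np.linalg.norm(R.from_matrix(rot(q).T@R.from_euler("xyz",e,degrees=True).as_matrix()).as_rotvec()))),1) for q,_,e in D])
K[0]=1
r=fit(); print(r.x.round(1), np.abs(r.fun).max())
E
```

```text
1 [0.0, 0.1, 0.1, 0.1, 0.1, 0.0, 0.1, 0.1]
-1 [180.0, 179.9, 180.0, 179.9, 179.9, 180.0, 180.0, 179.9]
0 [90.0, 90.1, 90.0, 90.1, 90.1, 90.0, 90.0, 90.1]
2 [90.0, 89.9, 90.0, 89.9, 89.9, 90.0, 90.0, 89.9]
[126.1  15.8 559.7   9.9 403.  307.7] 15.349075110704888
```

```bash
python3 - <<'E'
s=open("kin.py").read()
s=s.replace("d1,a1,L2,a3,d4,d6=k","d1,a1,L2,a3,d4,d6,b2=k").replace("[0,0,L2]","[b2,0,L2]").replace("[330,0,400,0,400,250]","[330,0,400,0,400,250,0]")
open("kin.py","w").write(s)
from kin import *
r=fit(); print(r.x.round(1)); print(r.fun.reshape(-1,3).round(1))
E
```

```text
[127.1  13.8 559.6  10.  403.8 307.6   1.6]
[[ 10.1  -6.    2.3]
 [  3.8  -4.    0.5]
 [ -0.6  -4.8   0.1]
 [ -0.6  -5.9   0. ]
 [ -5.8 -10.2  -1. ]
 [ -5.7 -10.1  -1.4]
 [ -5.4  -9.7  -0.9]
 [ -2.9 -15.3   0.4]]
```

```bash
python3 - <<'E'
s=open("kin.py").read()
s=s.replace("d6,b2=k","d6,b2,y1,x5,y5,x6,y6=k").replace("[b2,0,L2]","[b2,y1,L2]").replace("+rot(q)[:,2]*d6","+(C*R.from_euler('Z',q[3],degrees=True)).apply([x5,y5,0])+rot(q)@[x6,y6,d6]").replace("250,0]","250,0,0,0,0,0,0]")
open("kin.py","w").write(s)
from kin import *
r=fit(); print(r.x.round(1)); print(r.fun.reshape(-1,3).round(1)); np.save("k.npy",r.x)
E
```

```text
[ 1.416e+02 -2.400e+00  5.966e+02  2.800e+01  4.191e+02  3.398e+02
 -5.000e-01  1.160e+01 -1.600e+00  1.000e-01 -1.000e-01 -3.000e-01]
[[-0.1 -0.   0.2]
 [ 0.3  0.3  0.2]
 [-0.2 -0.  -0. ]
 [ 0.4 -0.3  0.2]
 [-0.6  0.1 -0.5]
 [-0.1  0.  -0.1]
 [ 0.2  0.3 -0.1]
 [ 0.2 -0.   0.2]]
```

```bash
cat > srch.py <<'E'
from h import *; import kin
k=np.load("k.npy"); LO,HI=kin.LO+3,kin.HI-3; kin.LO,kin.HI=LO,HI
def IK(p,Rm,seeds): 
    return kin.ik(p,Rm,k,seeds)
def seeds(p):
    az=np.degrees(np.arctan2(p[1],p[0]))
    return [[az,20,110,q4,q5,q6] for q4,q6 in((0,-90),(-50,0),(0,90),(50,-100),(120,-60),(90,60)) for q5 in(40,)]
def g2(a,xg,zg,fl):
    T=Rt(0,-a); T=T@np.diag([-1,-1,1]) if fl else T
    return np.array([xg,0,zg])+19*T[:,2],T
def up(psi): # scoop x up, scoop z toward psi
    p=np.radians(psi); x=np.array([0,0,1.]); z=np.array([np.cos(p),np.sin(p),0]); return np.column_stack([x,np.cross(z,x),z])
if __name__=="__main__":
    cup=np.array([555,306,0])
    for a in(30,40,50):
        for fl in(0,1):
            gp,gR=g2(a,10,24+ (a>35)*4,fl); ok=[]
            for psi in range(0,360,20):
                S=up(psi); r=[]
                for z in(8,115):
                    p=cup+[0,0,z]+S@(gp-[-160,0,34]); r.append(IK(p,S@gR,seeds(p)))
                if max(x[1] for x in r)<.5: ok.append((psi,r[0][0].round().astype(int).tolist(),r[1][0].round().astype(int).tolist()))
            print("a",a,"fl",fl); [print("  ",*o) for o in ok]
E
time python3 srch.py
```

```text
a 30 fl 0
   0 [20, 55, 52, 22, 129, 115] [20, 51, 44, 27, 140, 121]
   20 [25, 57, 47, 7, 136, 98] [25, 54, 38, 9, 147, 100]
   40 [31, 57, 47, -11, 135, 78] [31, 54, 39, -14, 146, 74]
   60 [37, 54, 53, -25, 128, 62] [37, 51, 45, -30, 138, 55]
   80 [43, 50, 63, -36, 116, 52] [43, 46, 56, -40, 125, 44]
   100 [47, 44, 76, -45, 102, 45] [47, 39, 69, -47, 110, 37]
   120 [51, 38, 89, -54, 87, 42] [51, 32, 83, -54, 94, 32]
   140 [53, 32, 102, -66, 71, 41] [53, 25, 96, -63, 77, 28]
   200 [33, 18, 131, 204, 30, 76] [33, 7, 123, 233, 14, 45]
   220 [19, 18, 131, 144, 32, 111] [20, 7, 123, 115, 19, 144]
   320 [9, 45, 74, 43, 105, 133] [9, 40, 68, 45, 113, 141]
   340 [14, 50, 62, 33, 118, 126] [14, 46, 55, 38, 127, 134]
a 30 fl 1
   0 [20, 55, 52, 22, 129, -65] [20, 51, 44, 27, 140, -59]
   20 [26, 57, 47, 7, 136, -82] [26, 54, 38, 9, 147, -80]
   40 [31, 57, 47, -11, 135, -102] [31, 54, 39, -13, 146, -106]
   60 [37, 54, 53, -25, 128, -118] [37, 51, 45, -30, 138, -125]
   80 [43, 50, 63, -36, 116, -128] [43, 46, 56, -40, 125, -136]
   100 [47, 44, 76, -45, 102, -135] [47, 39, 69, -47,
[... 2931 characters left out ...]
 [31, 47, 58, -7, 115, -100] [31, 44, 48, -8, 128, -102]
   60 [35, 45, 62, -17, 110, -115] [35, 42, 52, -18, 122, -119]
   80 [40, 41, 69, -25, 102, -129] [40, 38, 60, -27, 112, -134]
   200 [31, 14, 118, -38, 12, 136] [31, 7, 108, -17, 26, 114]
   220 [22, 14, 117, 49, 15, 29] [22, 7, 108, 24, 28, 55]
   240 [15, 17, 113, 57, 33, 0] [15, 10, 104, 42, 43, 19]
   260 [11, 21, 106, 52, 50, -13] [11, 15, 97, 44, 60, 0]
   280 [9, 27, 97, 45, 66, -23] [9, 21, 88, 42, 75, -13]
   300 [11, 32, 87, 38, 80, -33] [11, 28, 78, 37, 90, -25]
   320 [13, 37, 77, 31, 92, -43] [13, 33, 68, 32, 103, -36]
   340 [17, 42, 68, 23, 103, -54] [17, 38, 59, 25, 114, -49]
real	0m53.731s
user	0m53.766s
sys	0m0.279s
```

```bash
cat > lay.py <<'E'
from srch import *
for x,y,h in [(x,y,h) for x in(560,590,620) for y in(-60,-20,20) for h in(-50,-35,-20)]:
    S=scoopR(h).as_matrix(); p,Rm=tool_for("g1.npz",(x,y,1),S,(0,0,0)); r=IK(p,Rm,[[0,20,125,-50,15,-20],[0,20,125,0,15,-90]])
    if r[1]<.5: print((x,y,h),r[0].round().astype(int).tolist())
E
python3 lay.py
```

```text
(560, -60, -50) [16, 23, 126, -53, 31, 22]
(560, -60, -35) [11, 20, 133, -66, 21, 18]
(560, -20, -50) [21, 24, 124, -50, 34, 24]
(560, -20, -35) [17, 20, 131, -62, 24, 19]
(560, 20, -50) [26, 25, 122, -47, 37, 26]
(560, 20, -35) [22, 21, 129, -58, 27, 21]
(560, 20, -20) [16, 18, 135, -74, 16, 17]
(590, -60, -50) [15, 24, 122, -50, 32, 19]
(590, -60, -35) [10, 21, 129, -62, 21, 12]
(590, -60, -20) [2, 19, 133, -74, 10, 4]
(590, -20, -50) [20, 25, 120, -48, 35, 21]
(590, -20, -35) [16, 22, 128, -59, 24, 15]
(590, -20, -20) [8, 19, 133, -73, 13, 9]
(590, 20, -50) [24, 26, 118, -46, 37, 22]
(590, 20, -35) [21, 23, 126, -56, 27, 16]
(590, 20, -20) [14, 20, 132, -69, 16, 10]
(620, -60, -50) [14, 26, 118, -48, 33, 15]
(620, -60, -35) [9, 23, 125, -58, 22, 7]
(620, -60, -20) [2, 21, 130, -66, 11, -4]
(620, -20, -50) [19, 27, 117, -46, 36, 17]
(620, -20, -35) [15, 23, 124, -56, 25, 10]
(620, -20, -20) [8, 21, 129, -65, 14, 0]
(620, 20, -50) [23, 28, 115, -44, 38, 19]
(620, 20, -35) [20, 24, 122, -53, 27, 12]
(620, 20, -20) [13, 22, 128, -63, 16, 3]
```

```bash
python3 - <<'E'
from srch import *
S=scoopR(-33).as_matrix()
for z in (90,1):
    p,Rm=tool_for("g1.npz",(575,-5,z),S,(0,0,0)); print(z,p.round(),IK(p,Rm,[[10,20,125,-50,20,-20]])[0].round(),IK(p,Rm,[[10,20,125,-50,20,-20]])[1])
    if z==90: a=screw(p,Rm,24)
for a_ in (40,):
  for fl in(0,1):
    gp,gR=g2(a_,10,27,fl)
    for back in(0,90):
        T=S@gR; p=np.array([575,-5,0])+S@gp-back*T[:,2]
        b=IK(p,T,[[0,60,60,q4,110,q6] for q4 in(-20,20) for q6 in(40,90,-50,-100)]); print("grasp2 fl",fl,back,p.round(),b[0].round(),round(b[1],2))
gp,gR=g2(40,10,27,0)
for psi in(110,120,130,140,147):
  for z in(7,115):
    U=up(psi); p=np.array([555,306,z])+U@(gp-[-160,0,34]); b=IK(p,U@gR,[[50,30,95,-50,75,30]]); print(psi,z,p.round(),b[0].round(),round(b[1],2))
E
```

```text
90 [497.  46. 106.] [ 18.  11. 124. -39.  34.  -8.] 1.9939889127028697e-22
24 rows: t [ 0.05  0.29 -0.2 ] w [0.014 0.    0.033]  end [498.1  45.8 105.9] err [ 1.5 -0.  -0.4]
1 [497.  46.  17.] [ 18.  21. 130. -61.  24.  17.] 5.1612308364256356e-27
grasp2 fl 0 0 [573.  -4.  12.] [-10.  48.  78.  15.  92. -72.] 0.0
grasp2 fl 0 90 [622. -35.  81.] [-12.  49.  65.  14. 104. -70.] 0.0
grasp2 fl 1 0 [573.  -4.  12.] [-10.  48.  78.  14.  92. 108.] 0.0
grasp2 fl 1 90 [622. -35.  81.] [-12.  49.  65.  14. 104. 110.] 0.0
110 7 [562. 286. 165.] [ 47.  38.  82. -43.  89.  40.] 0.0
110 115 [562. 286. 273.] [ 47.  33.  75. -43.  98.  31.] 0.0
120 7 [566. 287. 165.] [ 49.  35.  88. -47.  82.  36.] 0.0
120 115 [566. 287. 273.] [ 49.  29.  81. -47.  90.  27.] 0.0
130 7 [569. 289. 165.] [ 49.  32.  94. -52.  74.  34.] 0.0
130 115 [569. 289. 273.] [ 49.  26.  87. -50.  82.  23.] 0.0
140 7 [572. 292. 165.] [ 50.  28. 100. -57.  66.  31.] 0.0
140 115 [572. 292. 273.] [ 50.  22.  93. -53.  74.  20.] 0.0
147 7 [573. 294. 165.] [ 50.  26. 104. -61.  60.  30.] 0.0
147 115 [573. 294. 273.] [ 50.  20.  97. -55.  68.  17.] 0.0
```

Request:
move_arm(
  plan=[
    {"tx": 0.05, "ty": 0.3, "tz": -0.2, "wx": 0.014, "wy": 0, "wz": 0.033},
    {"tx": 0.05, "ty": 0.3, "tz": -0.2, "wx": 0.014, "wy": 0, "wz": 0.033},
    {"tx": 0.05, "ty": 0.3, "tz": -0.2, "wx": 0.014, "wy": 0, "wz": 0.033},
    {"tx": 0.05, "ty": 0.3, "tz": -0.2, "wx": 0.014, "wy": 0, "wz": 0.033},
    {"tx": 0.05, "ty": 0.3, "tz": -0.2, "wx": 0.014, "wy": 0, "wz": 0.033},
    {"tx": 0.05, "ty": 0.3, "tz": -0.2, "wx": 0.014, "wy": 0, "wz": 0.033},
    {"tx": 0.05, "ty": 0.3, "tz": -0.2, "wx": 0.014, "wy": 0, "wz": 0.033},
    {"tx": 0.05, "ty": 0.3, "tz": -0.2, "wx": 0.014, "wy": 0, "wz": 0.033},
    {"tx": 0.05, "ty": 0.3, "tz": -0.2, "wx": 0.014, "wy": 0, "wz": 0.033},
    {"tx": 0.05, "ty": 0.3, "tz": -0.2, "wx": 0.014, "wy": 0, "wz": 0.033},
    {"tx": 0.05, "ty": 0.3, "tz": -0.2, "wx": 0.014, "wy": 0, "wz": 0.033},
    {"tx": 0.05, "ty": 0.3, "tz": -0.2, "wx": 0.014, "wy": 0, "wz": 0.033},
  ],
)

```text
time_s: 16.12
ee_pos: [501.0, 8.8, 87.7]
ee_rot: [-178.9, 26.5, 171.5]
force: [0.3, 0.4, -1.7]
gripper_width: 15.4
gripper_force: 50.0
```

Request:
move_arm(
  plan=[
    {"tx": 0.05, "ty": 0.3, "tz": -0.2, "wx": 0.014, "wy": 0, "wz": 0.033},
    {"tx": 0.05, "ty": 0.3, "tz": -0.2, "wx": 0.014, "wy": 0, "wz": 0.033},
    {"tx": 0.05, "ty": 0.3, "tz": -0.2, "wx": 0.014, "wy": 0, "wz": 0.033},
    {"tx": 0.05, "ty": 0.3, "tz": -0.2, "wx": 0.014, "wy": 0, "wz": 0.033},
    {"tx": 0.05, "ty": 0.3, "tz": -0.2, "wx": 0.014, "wy": 0, "wz": 0.033},
    {"tx": 0.05, "ty": 0.3, "tz": -0.2, "wx": 0.014, "wy": 0, "wz": 0.033},
    {"tx": 0.05, "ty": 0.3, "tz": -0.2, "wx": 0.014, "wy": 0, "wz": 0.033},
    {"tx": 0.05, "ty": 0.3, "tz": -0.2, "wx": 0.014, "wy": 0, "wz": 0.033},
    {"tx": 0.05, "ty": 0.3, "tz": -0.2, "wx": 0.014, "wy": 0, "wz": 0.033},
    {"tx": 0.05, "ty": 0.3, "tz": -0.2, "wx": 0.014, "wy": 0, "wz": 0.033},
    {"tx": 0.05, "ty": 0.3, "tz": -0.2, "wx": 0.014, "wy": 0, "wz": 0.033},
    {"tx": 0.05, "ty": 0.3, "tz": -0.2, "wx": 0.014, "wy": 0, "wz": 0.033},
  ],
)

```text
time_s: 17.12
ee_pos: [498.4, 48.3, 106.3]
ee_rot: [179.3, 26.6, 146.1]
force: [0.5, 0.2, -0.8]
gripper_width: 15.9
gripper_force: 50.0
```

```bash
python3 - <<'E'
from h import *
s=env.state(); print(s["time_s"],s["qpos"].round(1))
S=scoopR(-33).as_matrix()
g=np.load("g1.npz"); p,Rm=now(); Sc=Rm@g["R"].T; print("scoop o",(p-Sc@g["p"]).round(1),R.from_matrix(Sc).as_euler("ZYX",degrees=True).round(2))
a=screw(*tool_for("g1.npz",(575,-5,15),S,(0,0,0)),10)
E
```

```text
17.1167 [ 17.4  11.4 123.8 -38.9  33.   -8. ]
scoop o [576.8  -2.5  89.8] [-33.07   0.1    0.7 ]
10 rows: t [ 0.34 -0.03  0.67] w [ 0.001 -0.    -0.001]  end [496.6  46.3  31.2] err [ 0.   0.5 -0.1]
```

Request:
move_arm(
  plan=[
    {"tx": 0.34, "ty": 0, "tz": 0.67, "wx": 0, "wy": 0, "wz": 0},
    {"tx": 0.34, "ty": 0, "tz": 0.67, "wx": 0, "wy": 0, "wz": 0},
    {"tx": 0.34, "ty": 0, "tz": 0.67, "wx": 0, "wy": 0, "wz": 0},
    {"tx": 0.34, "ty": 0, "tz": 0.67, "wx": 0, "wy": 0, "wz": 0},
    {"tx": 0.34, "ty": 0, "tz": 0.67, "wx": 0, "wy": 0, "wz": 0},
    {"tx": 0.34, "ty": 0, "tz": 0.67, "wx": 0, "wy": 0, "wz": 0},
    {"tx": 0.34, "ty": 0, "tz": 0.67, "wx": 0, "wy": 0, "wz": 0},
    {"tx": 0.34, "ty": 0, "tz": 0.67, "wx": 0, "wy": 0, "wz": 0},
    {"tx": 0.34, "ty": 0, "tz": 0.67, "wx": 0, "wy": 0, "wz": 0},
    {"tx": 0.34, "ty": 0, "tz": 0.67, "wx": 0, "wy": 0, "wz": 0},
    {"tx": 0, "ty": 0, "tz": 0, "wx": 0, "wy": 0, "wz": 0},
    {"tx": 0, "ty": 0, "tz": 0, "wx": 0, "wy": 0, "wz": 0},
  ],
)

```text
time_s: 18.12
ee_pos: [498.4, 48.9, 30.7]
ee_rot: [179.3, 26.6, 146.2]
force: [0.7, -0.1, -0.6]
gripper_width: 15.7
gripper_force: 50.0
```

```bash
python3 - <<'E'
from h import *
s=env.state(); print(s["time_s"],s["qpos"].round(1),s["force"].round(1))
S=scoopR(-33).as_matrix()
g=np.load("g1.npz"); p,Rm=now(); Sc=Rm@g["R"].T; print("scoop o",(p-Sc@g["p"]).round(1),R.from_matrix(Sc).as_euler("ZYX",degrees=True).round(2))
a=screw(*tool_for("g1.npz",(575,-5,1),S,(0,0,0)),6)
# where is the bottom of the pan in side view vs model
f=snap("side","side5")
E
```

```text
18.1167 [ 17.5  19.3 129.  -56.7  24.1  12.1] [ 0.7 -0.1 -0.6]
scoop o [576.9  -1.6  14.2] [-32.95   0.14   0.63]
6 rows: t [ 0.1  -0.06  0.2 ] w [ 0.002 -0.    -0.001]  end [496.5  46.   17.3] err [-0.2  0.2 -0. ]
```

Request:
move_arm(
  plan=[
    {"tx": 0.1, "ty": 0, "tz": 0.2, "wx": 0.002, "wy": 0, "wz": 0},
    {"tx": 0.1, "ty": 0, "tz": 0.2, "wx": 0.002, "wy": 0, "wz": 0},
    {"tx": 0.1, "ty": 0, "tz": 0.2, "wx": 0.002, "wy": 0, "wz": 0},
    {"tx": 0.1, "ty": 0, "tz": 0.2, "wx": 0.002, "wy": 0, "wz": 0},
    {"tx": 0.1, "ty": 0, "tz": 0.2, "wx": 0.002, "wy": 0, "wz": 0},
    {"tx": 0.1, "ty": 0, "tz": 0.2, "wx": 0.002, "wy": 0, "wz": 0},
    {"tx": 0, "ty": 0, "tz": 0, "wx": 0, "wy": 0, "wz": 0},
    {"tx": 0, "ty": 0, "tz": 0, "wx": 0, "wy": 0, "wz": 0},
  ],
)

```text
time_s: 18.83
ee_pos: [498.3, 49.0, 16.8]
ee_rot: [-179.9, 26.5, 146.3]
force: [-0.2, -0.5, -0.9]
gripper_width: 15.7
gripper_force: 50.0
```

```bash
python3 - <<'E'
from h import *
s=env.state(); print(s["time_s"],s["qpos"].round(1),s["force"].round(1),s["torque"].round(2))
g=np.load("g1.npz"); p,Rm=now(); Sc=Rm@g["R"].T; print("scoop o",(p-Sc@g["p"]).round(1),R.from_matrix(Sc).as_euler("ZYX",degrees=True).round(2))
E
```

```text
18.8333 [ 17.9  21.1 129.4 -60.3  23.8  16.6] [-0.2 -0.5 -0.9] [0.21 0.39 0.05]
scoop o [ 5.764e+02 -2.100e+00  3.000e-01] [-3.324e+01  1.600e-01 -3.000e-02]
```

Request:
move_arm(
  plan=[
    {"tx": 0, "ty": 0, "tz": 0, "wx": 0, "wy": 0, "wz": 0},
    {"tx": 0, "ty": 0, "tz": 0, "wx": 0, "wy": 0, "wz": 0},
    {"tx": 0, "ty": 0, "tz": 0, "wx": 0, "wy": 0, "wz": 0},
    {"tx": 0, "ty": 0, "tz": 0, "wx": 0, "wy": 0, "wz": 0},
    {"tx": 0, "ty": 0, "tz": 0, "wx": 0, "wy": 0, "wz": 0},
    {"tx": 0, "ty": 0, "tz": 0, "wx": 0, "wy": 0, "wz": 0},
  ],
  gripper=4,
)

```text
time_s: 19.33
ee_pos: [498.3, 49.0, 17.1]
ee_rot: [-179.9, 26.6, 146.3]
force: [-0.1, 1.0, 0.2]
gripper_width: 39.8
gripper_force: 0.0
```

Request:
move_arm(
  plan=[
    {"tx": 0, "ty": 0, "tz": -1, "wx": 0, "wy": 0, "wz": 0},
    {"tx": 0, "ty": 0, "tz": -1.5, "wx": 0, "wy": 0, "wz": 0},
    {"tx": 0, "ty": 0, "tz": -1.5, "wx": 0, "wy": 0, "wz": 0},
    {"tx": 0, "ty": 0, "tz": -2, "wx": 0, "wy": 0, "wz": 0},
    {"tx": 0, "ty": 0, "tz": -2, "wx": 0, "wy": 0, "wz": 0},
    {"tx": 0, "ty": 0, "tz": -2, "wx": 0, "wy": 0, "wz": 0},
    {"tx": 0, "ty": 0, "tz": -2, "wx": 0, "wy": 0, "wz": 0},
    {"tx": 0, "ty": 0, "tz": -2, "wx": 0, "wy": 0, "wz": 0},
    {"tx": 0, "ty": 0, "tz": -2, "wx": 0, "wy": 0, "wz": 0},
    {"tx": 0, "ty": 0, "tz": -2, "wx": 0, "wy": 0, "wz": 0},
  ],
)

```text
time_s: 20.17
ee_pos: [430.7, 93.9, 178.9]
ee_rot: [-179.9, 26.5, 146.3]
force: [-0.0, 0.3, 0.2]
gripper_width: 40.3
gripper_force: 0.0
```

```bash
python3 - <<'E'
from h import *
from srch import IK,g2
s=env.state(); print(s["time_s"],s["qpos"].round(1),s["ee_pos"].round(1))
f=snap("top","top5"); im=f["color"][:,:,::-1].copy()
for x,y,z in((-160,0,41),(50,31,34),(50,-31,34),(-50,31,41),(-50,-31,41)):
    q=proj(f,scoopR(-33.2).apply((x,y,z))+[576.4,-2.1,0]); print(np.round(q,1)); 
S=scoopR(-33.2).as_matrix(); gp,gR=g2(40,10,27,0); T=S@gR; p=np.array([576.4,-2.1,0])+S@gp-100*T[:,2]
a=screw(p,T,24)
c=im[140:270,280:400]; cv2.imwrite("pics/top5c.png",cv2.resize(c,None,fx=4.5,fy=4.5,interpolation=cv2.INTER_CUBIC))
E
```

```text
20.1667 [ 28.2   2.  121.7 -32.2  47.9  -7.9] [430.7  93.9 178.9]
[302.7 240.1]
[337.5 166.7]
[357.3 179.5]
[316.5 197.6]
[336.7 210.9]
24 rows: t [-1.08 -0.    0.31] w [ 0.     0.049 -0.   ]  end [628.8 -35.7  88.5] err [ 0.5  0.4 -0.6]
```

View pics/top5c.png

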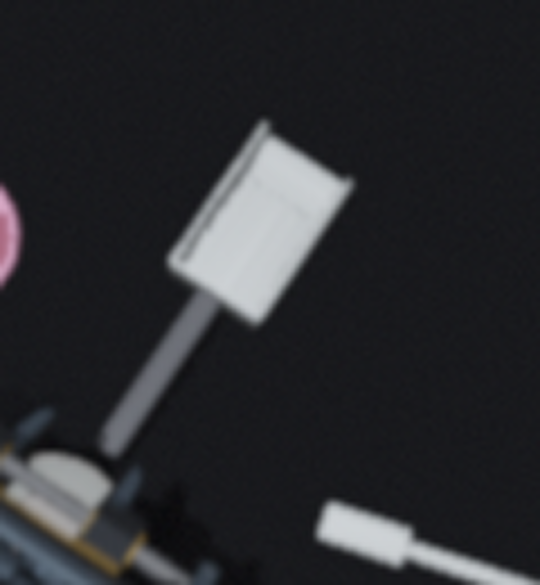

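The top crop shows the empty scoop flat on the bench, with mouth tips at crop (265,122) and (352,182) and the handle end at (112,445). This is within about 1 mm of the computed pose. Next I regrasp it across the pan from the mouth side.

Request:
move_arm(
  plan=[
    {"tx": -1.08, "ty": 0, "tz": 0.31, "wx": 0, "wy": 0.049, "wz": 0},
    {"tx": -1.08, "ty": 0, "tz": 0.31, "wx": 0, "wy": 0.049, "wz": 0},
    {"tx": -1.08, "ty": 0, "tz": 0.31, "wx": 0, "wy": 0.049, "wz": 0},
    {"tx": -1.08, "ty": 0, "tz": 0.31, "wx": 0, "wy": 0.049, "wz": 0},
    {"tx": -1.08, "ty": 0, "tz": 0.31, "wx": 0, "wy": 0.049, "wz": 0},
    {"tx": -1.08, "ty": 0, "tz": 0.31, "wx": 0, "wy": 0.049, "wz": 0},
    {"tx": -1.08, "ty": 0, "tz": 0.31, "wx": 0, "wy": 0.049, "wz": 0},
    {"tx": -1.08, "ty": 0, "tz": 0.31, "wx": 0, "wy": 0.049, "wz": 0},
    {"tx": -1.08, "ty": 0, "tz": 0.31, "wx": 0, "wy": 0.049, "wz": 0},
    {"tx": -1.08, "ty": 0, "tz": 0.31, "wx": 0, "wy": 0.049, "wz": 0},
    {"tx": -1.08, "ty": 0, "tz": 0.31, "wx": 0, "wy": 0.049, "wz": 0},
    {"tx": -1.08, "ty": 0, "tz": 0.31, "wx": 0, "wy": 0.049, "wz": 0},
  ],
  gripper=8.8,
)

```text
time_s: 21.22
ee_pos: [542.0, 19.5, 166.1]
ee_rot: [-179.9, -7.3, 146.2]
force: [0.6, -0.2, -0.1]
gripper_width: 87.8
gripper_force: 0.0
```

Request:
move_arm(
  plan=[
    {"tx": -1.08, "ty": 0, "tz": 0.31, "wx": 0, "wy": 0.049, "wz": 0},
    {"tx": -1.08, "ty": 0, "tz": 0.31, "wx": 0, "wy": 0.049, "wz": 0},
    {"tx": -1.08, "ty": 0, "tz": 0.31, "wx": 0, "wy": 0.049, "wz": 0},
    {"tx": -1.08, "ty": 0, "tz": 0.31, "wx": 0, "wy": 0.049, "wz": 0},
    {"tx": -1.08, "ty": 0, "tz": 0.31, "wx": 0, "wy": 0.049, "wz": 0},
    {"tx": -1.08, "ty": 0, "tz": 0.31, "wx": 0, "wy": 0.049, "wz": 0},
    {"tx": -1.08, "ty": 0, "tz": 0.31, "wx": 0, "wy": 0.049, "wz": 0},
    {"tx": -1.08, "ty": 0, "tz": 0.31, "wx": 0, "wy": 0.049, "wz": 0},
    {"tx": -1.08, "ty": 0, "tz": 0.31, "wx": 0, "wy": 0.049, "wz": 0},
    {"tx": -1.08, "ty": 0, "tz": 0.31, "wx": 0, "wy": 0.049, "wz": 0},
    {"tx": -1.08, "ty": 0, "tz": 0.31, "wx": 0, "wy": 0.049, "wz": 0},
    {"tx": -1.08, "ty": 0, "tz": 0.31, "wx": 0, "wy": 0.049, "wz": 0},
  ],
)

```text
time_s: 22.22
ee_pos: [628.1, -38.3, 82.4]
ee_rot: [-179.9, -41.0, 146.1]
force: [-0.2, -0.6, 0.1]
gripper_width: 87.9
gripper_force: 0.0
```

```bash
python3 - <<'E'
from h import *
from srch import g2
s=env.state(); print(s["time_s"],s["qpos"].round(1),s["ee_pos"].round(1))
S=scoopR(-33.2).as_matrix(); gp,gR=g2(40,10,29,0); T=S@gR; p=np.array([575,-3,0])+S@gp
delta(p,T)
# pixel check of scoop centreline in top view now (bright pan + handle)
f=snap("top","top6")
E
```

```text
22.2167 [-12.   49.9  63.   14.6 105.5 -69.1] [628.1 -38.3  82.4]
shift cm (old axes) [ 0.53 -0.01  9.46] (new axes) [0.69 0.04 9.45] turn [ 0.005 -0.017 -0.009]
```

Request:
move_arm(
  plan=[
    {"tx": 0, "ty": 0, "tz": 0, "wx": 0.005, "wy": -0.017, "wz": -0.009},
    {"tx": 0.69, "ty": 0.04, "tz": 0, "wx": 0, "wy": 0, "wz": 0},
    {"tx": 0, "ty": 0, "tz": 1.2, "wx": 0, "wy": 0, "wz": 0},
    {"tx": 0, "ty": 0, "tz": 1.2, "wx": 0, "wy": 0, "wz": 0},
    {"tx": 0, "ty": 0, "tz": 1.2, "wx": 0, "wy": 0, "wz": 0},
    {"tx": 0, "ty": 0, "tz": 1.2, "wx": 0, "wy": 0, "wz": 0},
    {"tx": 0, "ty": 0, "tz": 1.2, "wx": 0, "wy": 0, "wz": 0},
    {"tx": 0, "ty": 0, "tz": 1.2, "wx": 0, "wy": 0, "wz": 0},
    {"tx": 0, "ty": 0, "tz": 1.2, "wx": 0, "wy": 0, "wz": 0},
    {"tx": 0, "ty": 0, "tz": 1.0, "wx": 0, "wy": 0, "wz": 0},
    {"tx": 0, "ty": 0, "tz": 0, "wx": 0, "wy": 0, "wz": 0},
    {"tx": 0, "ty": 0, "tz": 0, "wx": 0, "wy": 0, "wz": 0},
  ],
)

```text
time_s: 23.27
ee_pos: [573.1, -0.8, 17.3]
ee_rot: [179.9, -39.8, 146.9]
force: [-0.5, 0.3, 0.1]
gripper_width: 88.0
gripper_force: 0.0
```

```bash
python3 - <<'E'
from h import *
from srch import g2
s=env.state(); print(s["time_s"],s["qpos"].round(1),s["ee_pos"].round(1),s["force"].round(1))
S=scoopR(-33.2).as_matrix(); gp,gR=g2(40,10,29,0); T=S@gR; p=np.array([575,-3,0])+S@gp
delta(p,T)
E
```

```text
23.2667 [ -9.8  47.7  77.9  14.7  91.7 -71.3] [573.1  -0.8  17.3] [-0.5  0.3  0.1]
shift cm (old axes) [-0.23 -0.08  0.18] (new axes) [-0.23 -0.08  0.18] turn [0.    0.004 0.002]
```

Request:
move_arm(
  plan=[
    {"tx": -0.2, "ty": -0.08, "tz": 0.15, "wx": 0, "wy": 0, "wz": 0},
    {"tx": 0, "ty": 0, "tz": 0, "wx": 0, "wy": 0, "wz": 0},
  ],
)

```text
time_s: 23.43
ee_pos: [573.9, -2.6, 14.0]
ee_rot: [179.9, -39.8, 146.9]
force: [-0.3, -0.3, -0.3]
gripper_width: 87.8
gripper_force: 0.0
```

Request:
move_arm(
  plan=[
    {"tx": 0, "ty": 0, "tz": 0, "wx": 0, "wy": 0, "wz": 0},
    {"tx": 0, "ty": 0, "tz": 0, "wx": 0, "wy": 0, "wz": 0},
    {"tx": 0, "ty": 0, "tz": 0, "wx": 0, "wy": 0, "wz": 0},
    {"tx": 0, "ty": 0, "tz": 0, "wx": 0, "wy": 0, "wz": 0},
    {"tx": 0, "ty": 0, "tz": 0, "wx": 0, "wy": 0, "wz": 0},
    {"tx": 0, "ty": 0, "tz": 0, "wx": 0, "wy": 0, "wz": 0},
    {"tx": 0, "ty": 0, "tz": 0, "wx": 0, "wy": 0, "wz": 0},
  ],
  gripper=5.5,
  force=40,
)

```text
time_s: 24.02
ee_pos: [573.4, -2.3, 13.5]
ee_rot: [179.9, -39.8, 146.9]
force: [-0.1, -0.4, 0.4]
gripper_width: 62.0
gripper_force: 39.9
```

```bash
python3 - <<'E'
from srch import *
s=env.state(); print(s["qpos"].round(1),s["ee_pos"].round(1),s["gripper_width"],s["force"].round(1))
S0=scoopR(-33.2).as_matrix(); 
# scoop centred on fingers in y: correct origin along scoop y
p,Rm=now(); o=np.array([575,-3,0.]); dy=(S0.T@(p-o))[1]; o=o+S0[:,1]*dy; print("dy",dy); savegrip(o,S0,"g2.npz")
a=screw(*tool_for("g2.npz",o+[0,0,160],S0,(0,0,0)),12)
def ikp(st,tgt,n,q):
    # joint path along the screw
    p,Rm=st; tp,tR=tgt; w=R.from_matrix(Rm.T@tR).as_rotvec()/n; A=sum(R.from_rotvec(k_*w).as_matrix() for k_ in range(n)); t=np.linalg.solve(Rm@A,tp-p); out=[]
    for i in range(n):
        p=p+Rm@t; Rm=Rm@R.from_rotvec(w).as_matrix(); r=IK(p,Rm,[q]); q=r[0]; out.append((q,r[1],p))
    return out
q=s["qpos"]; o1=ikp(now(),a,12,q); print(o1[-1][0].round(),max(x[1] for x in o1))
for psi in(120,130,140,147):
    b=tool_for("g2.npz",(555,306,120),up(psi),(-160,0,34)); mid=None
    o2=ikp(a,b,30,o1[-1][0]); Q=np.array([o1[-1][0]]+[x[0] for x in o2]); print(psi,"cost",round(max(x[1] for x in o2),2),"maxstep",np.abs(np.diff(Q,axis=0)).max(0).round(1),"lo",Q.min(0).round(),"hi",Q.max(0).round(),"zmin",min(x[2][2] for x in o2).round())
    if psi==130: screw(*b,30,a)
E
```

```text
[ -9.9  48.   77.9  14.7  91.5 -71.4] [573.4  -2.3  13.5] 61.98962412513489 [-0.1 -0.4  0.4]
dy -0.27965455103400894
12 rows: t [ 0.85  0.   -1.02] w [ 0.  0. -0.]  end [573.4  -2.5 172.9] err [ 0.  -0.2 -0.7]
[-10.  40.  70.  15. 107. -67.] 3.1021050491951306e-26
120 cost 0.0 maxstep [2.6 1.9 0.8 2.9 1.9 4. ] lo [-10.  18.  70. -47.  81. -67.] hi [ 49.  40.  83.  15. 107.  27.] zmin 182.0
130 cost 0.0 maxstep [2.6 1.8 0.9 3.2 2.  4. ] lo [-10.  17.  70. -50.  75. -67.] hi [ 50.  40.  87.  15. 107.  23.] zmin 181.0
30 rows: t [ 0.71  0.69 -0.47] w [ 0.001 -0.052  0.011]  end [566.9 290.6 278.8] err [-1.3  0.3  0.5]
140 cost 0.0 maxstep [2.6 1.7 1.  3.5 2.1 4.1] lo [-10.  15.  70. -53.  69. -67.] hi [ 50.  40.  92.  15. 107.  19.] zmin 180.0
147 cost 0.0 maxstep [2.6 1.7 1.1 3.8 2.3 4.3] lo [-10.  14.  70. -55.  64. -67.] hi [ 50.  40.  96.  15. 107.  16.] zmin 180.0
```

Request:
move_arm(
  plan=[
    {"tx": 0.4, "ty": 0, "tz": -0.5, "wx": 0, "wy": 0, "wz": 0},
    {"tx": 0.9, "ty": 0, "tz": -1.07, "wx": 0, "wy": 0, "wz": 0},
    {"tx": 0.9, "ty": 0, "tz": -1.07, "wx": 0, "wy": 0, "wz": 0},
    {"tx": 0.9, "ty": 0, "tz": -1.07, "wx": 0, "wy": 0, "wz": 0},
    {"tx": 0.9, "ty": 0, "tz": -1.07, "wx": 0, "wy": 0, "wz": 0},
    {"tx": 0.9, "ty": 0, "tz": -1.07, "wx": 0, "wy": 0, "wz": 0},
    {"tx": 0.9, "ty": 0, "tz": -1.07, "wx": 0, "wy": 0, "wz": 0},
    {"tx": 0.9, "ty": 0, "tz": -1.07, "wx": 0, "wy": 0, "wz": 0},
    {"tx": 0.9, "ty": 0, "tz": -1.07, "wx": 0, "wy": 0, "wz": 0},
    {"tx": 0.9, "ty": 0, "tz": -1.07, "wx": 0, "wy": 0, "wz": 0},
    {"tx": 0.9, "ty": 0, "tz": -1.07, "wx": 0, "wy": 0, "wz": 0},
    {"tx": 0.9, "ty": 0, "tz": -1.07, "wx": 0, "wy": 0, "wz": 0},
  ],
)

```text
time_s: 25.02
ee_pos: [572.8, -2.2, 175.2]
ee_rot: [179.9, -39.9, 146.9]
force: [-0.2, 2.0, -1.1]
gripper_width: 62.0
gripper_force: 39.9
```

```bash
python3 - <<'E'
from srch import *
s=env.state(); print(s["time_s"],s["qpos"].round(1),s["ee_pos"].round(1),s["gripper_width"])
b=tool_for("g2.npz",(555,306,130),up(130),(-160,0,34)); 
p,Rm=now(); n=36; screw(*b,n)
w=R.from_matrix(Rm.T@b[1]).as_rotvec()/n; A=sum(R.from_rotvec(k_*w).as_matrix() for k_ in range(n)); t=np.linalg.solve(Rm@A,b[0]-p); g=np.load("g2.npz")
for i in range(n):
    p=p+Rm@t; Rm=Rm@R.from_rotvec(w).as_matrix(); Sc=Rm@g["R"].T; o=p-Sc@g["p"]
    if i%4==3: print(i,"hend",(o+Sc@[-160,0,34]).round(),"mouth",(o+Sc@[50,0,0]).round(),"body",(p-200*Rm[:,2]).round())
# check grasp via side view: predicted vs seen handle end
f=snap("side","side6"); q=proj(f,np.array([575,-3,160.])+scoopR(-33.2).apply((-160,0,34))); print(q)
E
```

```text
25.0167 [ -9.9  39.6  69.9  15.4 107.3 -67.1] [572.8  -2.2 175.2] 62.000198927126824
36 rows: t [ 0.58  0.58 -0.41] w [ 0.001 -0.043  0.009]  end [569.5 290.6 287.1] err [ 1.3  0.2 -1.2]
3 hend [447. 113. 195.] mouth [622.  -8. 198.] body [662. -31. 375.]
7 hend [455. 141. 192.] mouth [624.  18. 231.] body [640.  15. 414.]
11 hend [464. 169. 187.] mouth [622.  48. 262.] body [615.  66. 445.]
15 hend [475. 195. 180.] mouth [618.  81. 288.] body [588. 121. 465.]
19 hend [487. 220. 171.] mouth [611. 117. 310.] body [560. 178. 476.]
23 hend [501. 244. 161.] mouth [603. 156. 326.] body [533. 237. 476.]
27 hend [517. 266. 151.] mouth [594. 196. 337.] body [508. 295. 465.]
31 hend [535. 287. 140.] mouth [585. 238. 341.] body [486. 353. 445.]
35 hend [555. 306. 130.] mouth [577. 280. 340.] body [469. 408. 416.]
(np.float64(260.136858815734), np.float64(168.56560854588312))
```

Request:
move_arm(
  plan=[
    {"tx": 0.58, "ty": 0.58, "tz": -0.41, "wx": 0.001, "wy": -0.043, "wz": 0.009},
    {"tx": 0.58, "ty": 0.58, "tz": -0.41, "wx": 0.001, "wy": -0.043, "wz": 0.009},
    {"tx": 0.58, "ty": 0.58, "tz": -0.41, "wx": 0.001, "wy": -0.043, "wz": 0.009},
    {"tx": 0.58, "ty": 0.58, "tz": -0.41, "wx": 0.001, "wy": -0.043, "wz": 0.009},
    {"tx": 0.58, "ty": 0.58, "tz": -0.41, "wx": 0.001, "wy": -0.043, "wz": 0.009},
    {"tx": 0.58, "ty": 0.58, "tz": -0.41, "wx": 0.001, "wy": -0.043, "wz": 0.009},
    {"tx": 0.58, "ty": 0.58, "tz": -0.41, "wx": 0.001, "wy": -0.043, "wz": 0.009},
    {"tx": 0.58, "ty": 0.58, "tz": -0.41, "wx": 0.001, "wy": -0.043, "wz": 0.009},
    {"tx": 0.58, "ty": 0.58, "tz": -0.41, "wx": 0.001, "wy": -0.043, "wz": 0.009},
    {"tx": 0.58, "ty": 0.58, "tz": -0.41, "wx": 0.001, "wy": -0.043, "wz": 0.009},
    {"tx": 0.58, "ty": 0.58, "tz": -0.41, "wx": 0.001, "wy": -0.043, "wz": 0.009},
    {"tx": 0.58, "ty": 0.58, "tz": -0.41, "wx": 0.001, "wy": -0.043, "wz": 0.009},
  ],
)

```text
time_s: 26.07
ee_pos: [581.4, 80.0, 246.3]
ee_rot: [-176.8, -10.0, 141.0]
force: [0.1, 0.8, -0.8]
gripper_width: 62.0
gripper_force: 39.9
```

Request:
move_arm(
  plan=[
    {"tx": 0.58, "ty": 0.58, "tz": -0.41, "wx": 0.001, "wy": -0.043, "wz": 0.009},
    {"tx": 0.58, "ty": 0.58, "tz": -0.41, "wx": 0.001, "wy": -0.043, "wz": 0.009},
    {"tx": 0.58, "ty": 0.58, "tz": -0.41, "wx": 0.001, "wy": -0.043, "wz": 0.009},
    {"tx": 0.58, "ty": 0.58, "tz": -0.41, "wx": 0.001, "wy": -0.043, "wz": 0.009},
    {"tx": 0.58, "ty": 0.58, "tz": -0.41, "wx": 0.001, "wy": -0.043, "wz": 0.009},
    {"tx": 0.58, "ty": 0.58, "tz": -0.41, "wx": 0.001, "wy": -0.043, "wz": 0.009},
    {"tx": 0.58, "ty": 0.58, "tz": -0.41, "wx": 0.001, "wy": -0.043, "wz": 0.009},
    {"tx": 0.58, "ty": 0.58, "tz": -0.41, "wx": 0.001, "wy": -0.043, "wz": 0.009},
    {"tx": 0.58, "ty": 0.58, "tz": -0.41, "wx": 0.001, "wy": -0.043, "wz": 0.009},
    {"tx": 0.58, "ty": 0.58, "tz": -0.41, "wx": 0.001, "wy": -0.043, "wz": 0.009},
    {"tx": 0.58, "ty": 0.58, "tz": -0.41, "wx": 0.001, "wy": -0.043, "wz": 0.009},
    {"tx": 0.58, "ty": 0.58, "tz": -0.41, "wx": 0.001, "wy": -0.043, "wz": 0.009},
  ],
)

```text
time_s: 27.07
ee_pos: [574.9, 181.7, 286.0]
ee_rot: [-176.5, 19.9, 136.5]
force: [0.0, -0.7, -0.6]
gripper_width: 61.9
gripper_force: 39.9
```

Request:
move_arm(
  plan=[
    {"tx": 0.58, "ty": 0.58, "tz": -0.41, "wx": 0.001, "wy": -0.043, "wz": 0.009},
    {"tx": 0.58, "ty": 0.58, "tz": -0.41, "wx": 0.001, "wy": -0.043, "wz": 0.009},
    {"tx": 0.58, "ty": 0.58, "tz": -0.41, "wx": 0.001, "wy": -0.043, "wz": 0.009},
    {"tx": 0.58, "ty": 0.58, "tz": -0.41, "wx": 0.001, "wy": -0.043, "wz": 0.009},
    {"tx": 0.58, "ty": 0.58, "tz": -0.41, "wx": 0.001, "wy": -0.043, "wz": 0.009},
    {"tx": 0.58, "ty": 0.58, "tz": -0.41, "wx": 0.001, "wy": -0.043, "wz": 0.009},
    {"tx": 0.58, "ty": 0.58, "tz": -0.41, "wx": 0.001, "wy": -0.043, "wz": 0.009},
    {"tx": 0.58, "ty": 0.58, "tz": -0.41, "wx": 0.001, "wy": -0.043, "wz": 0.009},
    {"tx": 0.58, "ty": 0.58, "tz": -0.41, "wx": 0.001, "wy": -0.043, "wz": 0.009},
    {"tx": 0.58, "ty": 0.58, "tz": -0.41, "wx": 0.001, "wy": -0.043, "wz": 0.009},
    {"tx": 0.58, "ty": 0.58, "tz": -0.41, "wx": 0.001, "wy": -0.043, "wz": 0.009},
    {"tx": 0.58, "ty": 0.58, "tz": -0.41, "wx": 0.001, "wy": -0.043, "wz": 0.009},
  ],
)

```text
time_s: 28.07
ee_pos: [569.0, 290.9, 285.5]
ee_rot: [-179.4, 49.7, 130.4]
force: [-0.5, -0.1, -2.0]
gripper_width: 61.6
gripper_force: 39.9
```

Request:
move_arm(
  plan=[
    {"tx": 0, "ty": 0, "tz": 0, "wx": 0, "wy": 0, "wz": 0},
    {"tx": 0, "ty": 0, "tz": 0, "wx": 0, "wy": 0, "wz": 0},
  ],
)

```text
time_s: 28.23
ee_pos: [569.0, 290.9, 284.7]
ee_rot: [-179.2, 49.5, 130.6]
force: [0.4, -0.3, -1.3]
gripper_width: 61.7
gripper_force: 39.9
```

```bash
cat > where.py <<'E'
from srch import *
s=env.state(); print(s["time_s"],s["qpos"].round(1),s["ee_pos"].round(1),s["gripper_width"].round(1),s["force"].round(1))
g=np.load("g2.npz"); p,Rm=now(); Sc=Rm@g["R"].T; o=p-Sc@g["p"]; he=o+Sc@[-160,0,34]
print("hend",he.round(1),"x axis",Sc[:,0].round(3))
E
cat > chk.py <<'E'
from where import *
f=snap("side","side7"); c=f["color"].astype(int)
d=np.abs(c-load("side0")["color"].astype(int)).sum(2)
for dx in(-155,-140,-120,-100,-80,-65):
    u,v=proj(f,o+Sc@[dx,0,34.]); r=int(round(v)); row=d[r,int(u)-20:int(u)+21]; print(dx,round(u,1),round(v,1)," ".join(map(str,row[::2])))
u,v=proj(f,he); print("col below",u.round(),v.round(),d[int(v)-8:int(v)+14,int(round(u))])
E
python3 chk.py
```

```text
Traceback (most recent call last):
  File "chk.py", line 1, in <module>
    from where import *
  File "where.py", line 2, in <module>
    s=env.state(); print(s["time_s"],s["qpos"].round(1),s["ee_pos"].round(1),s["gripper_width"].round(1),s["force"].round(1))
                                                                             ^^^^^^^^^^^^^^^^^^^^^^^^
AttributeError: 'float' object has no attribute 'round'
```

```bash
sed -i 's/s\["gripper_width"\].round(1)/s["gripper_width"]/' where.py; python3 chk.py
```

```text
28.2333 [ 49.2  25.4  85.5 -49.   83.5  21.3] [569.  290.9 284.7] 61.71452050512961 [ 0.4 -0.3 -1.3]
hend [553.7 307.  126.7] x axis [ 0.014 -0.003  1.   ]
-155 254.9 153.4 1 1 4 2 6 4 6 9 7 49 68 63 7 5 1 8 4 7 10 2 2
-140 254.5 148.9 7 7 2 4 1 1 4 5 0 103 86 63 5 3 3 4 2 3 3 8 8
-120 254.0 142.8 10 1 5 1 3 2 4 1 6 85 99 84 3 1 2 10 4 4 0 7 1
-100 253.5 136.6 3 3 8 4 4 2 2 1 12 72 78 65 4 2 1 5 4 1 2 1 4
-80 253.0 130.4 5 3 0 1 21 5 6 3 10 76 78 68 3 3 12 3 19 1 6 7 4
-65 252.6 125.6 1 5 5 1 2 4 2 6 5 81 81 66 5 2 9 1 5 7 3 2 1
col below 255.0 155.0 [ 84  76 164  78  65  65  69  71  70  16   3   2   6   9   1   9 175  53
   2   4   6   5]
```

```bash
python3 - <<'E'
from where import *
b=tool_for("g2.npz",(555,306,20),up(130),(-160,0,34)); a=screw(*b,12)
b2=tool_for("g2.npz",(555,306,6),up(130),(-160,0,34)); screw(*b2,7,a)
E
```

```text
28.2833 [ 49.1  25.4  85.4 -49.   83.5  21.3] [569.3 290.3 285.6] 61.490478688909235 [ 0.4  0.5 -0.8]
hend [554.2 306.5 127.5] x axis [ 0.012 -0.003  1.   ]
12 rows: t [ 0.69 -0.    0.57] w [-0.001 -0.001  0.   ]  end [568.3 290.8 178.2] err [ 0.2  0.5 -0.1]
7 rows: t [ 0.15 -0.01  0.13] w [0.001 0.    0.001]  end [568.  290.2 164.3] err [-0.2 -0.1  0. ]
```

Request:
move_arm(
  plan=[
    {"tx": 0.69, "ty": 0, "tz": 0.57, "wx": 0, "wy": -0.001, "wz": 0},
    {"tx": 0.69, "ty": 0, "tz": 0.57, "wx": 0, "wy": -0.001, "wz": 0},
    {"tx": 0.69, "ty": 0, "tz": 0.57, "wx": 0, "wy": -0.001, "wz": 0},
    {"tx": 0.69, "ty": 0, "tz": 0.57, "wx": 0, "wy": -0.001, "wz": 0},
    {"tx": 0.69, "ty": 0, "tz": 0.57, "wx": 0, "wy": -0.001, "wz": 0},
    {"tx": 0.69, "ty": 0, "tz": 0.57, "wx": 0, "wy": -0.001, "wz": 0},
    {"tx": 0.69, "ty": 0, "tz": 0.57, "wx": 0, "wy": -0.001, "wz": 0},
    {"tx": 0.69, "ty": 0, "tz": 0.57, "wx": 0, "wy": -0.001, "wz": 0},
    {"tx": 0.69, "ty": 0, "tz": 0.57, "wx": 0, "wy": -0.001, "wz": 0},
    {"tx": 0.69, "ty": 0, "tz": 0.57, "wx": 0, "wy": -0.001, "wz": 0},
    {"tx": 0.69, "ty": 0, "tz": 0.57, "wx": 0, "wy": -0.001, "wz": 0},
    {"tx": 0.69, "ty": 0, "tz": 0.57, "wx": 0, "wy": -0.001, "wz": 0},
  ],
)

```text
time_s: 29.28
ee_pos: [568.4, 290.9, 177.3]
ee_rot: [-179.4, 50.3, 130.4]
force: [0.1, -0.2, -0.6]
gripper_width: 61.4
gripper_force: 39.9
```

```bash
python3 where.py
```

```text
29.2833 [ 49.5  31.   93.4 -51.6  75.4  32.3] [568.4 290.9 177.3] 61.43725551882984 [ 0.1 -0.2 -0.6]
hend [554.8 305.7  19. ] x axis [0.003 0.006 1.   ]
```

Request:
move_arm(
  plan=[
    {"tx": 0.14, "ty": 0, "tz": 0.12, "wx": 0, "wy": 0, "wz": 0},
    {"tx": 0.14, "ty": 0, "tz": 0.12, "wx": 0, "wy": 0, "wz": 0},
    {"tx": 0.14, "ty": 0, "tz": 0.12, "wx": 0, "wy": 0, "wz": 0},
    {"tx": 0.14, "ty": 0, "tz": 0.12, "wx": 0, "wy": 0, "wz": 0},
    {"tx": 0.14, "ty": 0, "tz": 0.12, "wx": 0, "wy": 0, "wz": 0},
    {"tx": 0.14, "ty": 0, "tz": 0.12, "wx": 0, "wy": 0, "wz": 0},
    {"tx": 0, "ty": 0, "tz": 0, "wx": 0, "wy": 0, "wz": 0},
    {"tx": 0, "ty": 0, "tz": 0, "wx": 0, "wy": 0, "wz": 0},
  ],
)

```text
time_s: 29.95
ee_pos: [568.5, 290.7, 167.3]
ee_rot: [-179.4, 50.3, 130.4]
force: [-0.6, -0.4, -0.9]
gripper_width: 62.0
gripper_force: 39.9
```

```bash
python3 where.py
```

```text
29.95 [ 49.4  31.5  94.  -51.8  74.6  33.2] [568.5 290.7 167.3] 61.98730209292241 [-0.6 -0.4 -0.9]
hend [554.8 305.5   8.9] x axis [0.003 0.006 1.   ]
```

Request:
move_arm(
  plan=[
    {"tx": 0.13, "ty": 0, "tz": 0.11, "wx": 0, "wy": 0, "wz": 0},
    {"tx": 0.13, "ty": 0, "tz": 0.11, "wx": 0, "wy": 0, "wz": 0},
    {"tx": 0, "ty": 0, "tz": 0, "wx": 0, "wy": 0, "wz": 0},
    {"tx": 0, "ty": 0, "tz": 0, "wx": 0, "wy": 0, "wz": 0},
  ],
)

```text
time_s: 30.28
ee_pos: [568.5, 290.6, 163.7]
ee_rot: [-179.4, 50.3, 130.4]
force: [0.1, 0.1, -0.8]
gripper_width: 61.9
gripper_force: 39.9
```

Request:
move_arm(
  plan=[
    {"tx": 0, "ty": 0, "tz": 0, "wx": 0, "wy": 0, "wz": 0},
    {"tx": 0, "ty": 0, "tz": 0, "wx": 0, "wy": 0, "wz": 0},
    {"tx": 0, "ty": 0, "tz": 0, "wx": 0, "wy": 0, "wz": 0},
    {"tx": 0, "ty": 0, "tz": 0, "wx": 0, "wy": 0, "wz": 0},
    {"tx": 0, "ty": 0, "tz": 0, "wx": 0, "wy": 0, "wz": 0},
    {"tx": 0, "ty": 0, "tz": 0, "wx": 0, "wy": 0, "wz": 0},
    {"tx": 0, "ty": 0, "tz": 0, "wx": 0, "wy": 0, "wz": 0},
    {"tx": 0, "ty": 0, "tz": 0, "wx": 0, "wy": 0, "wz": 0},
    {"tx": 0, "ty": 0, "tz": 0, "wx": 0, "wy": 0, "wz": 0},
    {"tx": 0, "ty": 0, "tz": 0, "wx": 0, "wy": 0, "wz": 0},
  ],
  gripper=9,
)

```text
time_s: 31.12
ee_pos: [568.5, 290.7, 163.8]
ee_rot: [-179.4, 50.3, 130.4]
force: [0.3, 0.6, 0.4]
gripper_width: 90.0
gripper_force: 0.0
```

```bash
python3 where.py; python3 - <<'E'
from h import *
f=snap("side","side8"); d=np.abs(f["color"].astype(int)-load("side0")["color"].astype(int)).sum(2)
for v in(110,120,130,140,148,156,162):
    i=np.where(d[v,200:330]>45)[0]+200; print(v,i.tolist()[:60])
E
```

```text
31.1167 [ 49.4  31.8  94.2 -51.9  74.4  33.6] [568.5 290.7 163.8] 89.95659242608671 [0.3 0.6 0.4]
hend [554.8 305.5   5.5] x axis [0.003 0.006 1.   ]
110 [203, 204, 205, 206, 207, 208, 209, 210, 211, 212, 213, 214, 215, 216, 217, 218, 219, 220, 221, 222, 223, 224, 225, 226, 227, 228, 229, 230, 231, 232, 233, 234, 235, 236, 237, 238, 239, 240, 241, 242, 243, 244, 245, 246, 247, 248, 249, 250, 251, 252, 253, 254]
120 [201, 202, 203, 204, 208, 209, 210, 211, 212, 213, 214, 215, 216, 217, 218, 219, 220, 221, 222, 223, 224, 225, 226, 228, 229, 230, 231, 232, 233, 234, 235, 236, 237, 238, 239, 240, 241, 242, 243, 244, 245, 246, 247, 248, 249, 250, 251, 252, 253]
130 [214, 215, 216, 217, 218, 219, 220, 221, 222, 223, 224, 225, 226, 227, 228, 229, 230, 231, 232, 233, 234, 235, 236, 237, 238, 239, 240, 249, 250, 251, 252, 253, 254, 255, 256, 257, 258, 259, 260, 261, 262, 263, 264, 275, 276, 277, 278]
140 [214, 215, 217, 218, 219, 220, 221, 222, 223, 225, 226, 227, 228, 229, 232, 233, 234, 235, 236, 237, 238, 239, 240, 241, 242, 243, 244, 245, 246, 247, 248, 249, 250, 260, 261, 262, 263, 264, 266, 267, 268, 269, 270, 271, 272, 273, 274, 275, 276, 277, 278, 281, 282]
148 [244, 245, 246, 247, 248, 249, 250, 251, 252, 253, 254, 255, 256, 263, 264, 265, 266, 267, 268, 269, 270, 271, 272, 273, 274, 275, 276, 277, 278, 279, 280]
156 [261, 262, 263, 264, 265, 266, 267, 268, 269, 270, 271, 272, 273, 274, 275, 276, 277]
162 [253, 254, 257, 258, 259, 260, 262, 263, 264, 265, 266, 267, 268, 269, 270, 271, 272, 273, 274]
```

Request:
move_arm(
  plan=[
    {"tx": 0, "ty": 0, "tz": -0.6, "wx": 0, "wy": 0, "wz": 0},
    {"tx": 0, "ty": 0, "tz": -0.8, "wx": 0, "wy": 0, "wz": 0},
    {"tx": 0, "ty": 0, "tz": -1, "wx": 0, "wy": 0, "wz": 0},
    {"tx": 0, "ty": 0, "tz": -1, "wx": 0, "wy": 0, "wz": 0},
    {"tx": 0, "ty": 0, "tz": -1, "wx": 0, "wy": 0, "wz": 0},
    {"tx": 0, "ty": 0, "tz": -1, "wx": 0, "wy": 0, "wz": 0},
    {"tx": 0, "ty": 0, "tz": -1.5, "wx": 0, "wy": 0, "wz": 0},
    {"tx": 0, "ty": 0, "tz": -1.5, "wx": 0, "wy": 0, "wz": 0},
    {"tx": 0, "ty": 0, "tz": -1.5, "wx": 0, "wy": 0, "wz": 0},
    {"tx": 0, "ty": 0, "tz": -1.5, "wx": 0, "wy": 0, "wz": 0},
    {"tx": 0, "ty": 0, "tz": -1.5, "wx": 0, "wy": 0, "wz": 0},
    {"tx": 0, "ty": 0, "tz": -1.5, "wx": 0, "wy": 0, "wz": 0},
  ],
)

```text
time_s: 32.17
ee_pos: [496.9, 376.9, 256.9]
ee_rot: [-179.4, 50.3, 130.4]
force: [0.5, -0.4, 0.9]
gripper_width: 89.7
gripper_force: 0.0
```

Request:
move_arm(
  plan=[
    {"tx": 0, "ty": 0, "tz": -1.5, "wx": 0, "wy": 0, "wz": 0},
    {"tx": 0, "ty": 0, "tz": -1.5, "wx": 0, "wy": 0, "wz": 0},
    {"tx": 0, "ty": 0, "tz": -1.0, "wx": 0, "wy": 0, "wz": 0},
    {"tx": 0, "ty": 0, "tz": -0.5, "wx": 0, "wy": 0, "wz": 0},
    {"tx": 0, "ty": 0, "tz": 0, "wx": 0, "wy": 0, "wz": 0},
    {"tx": 0, "ty": 0, "tz": 0, "wx": 0, "wy": 0, "wz": 0},
    {"tx": 0, "ty": 0, "tz": 0, "wx": 0, "wy": 0, "wz": 0},
    {"tx": 0, "ty": 0, "tz": 0, "wx": 0, "wy": 0, "wz": 0},
  ],
)

```text
time_s: 32.83
ee_pos: [475.9, 401.9, 284.1]
ee_rot: [-179.3, 50.3, 130.5]
force: [-0.3, -0.9, 0.6]
gripper_width: 89.9
gripper_force: 0.0
```

```bash
python3 - <<'E'
from h import *
s=env.state(); print(s["time_s"],s["ee_pos"].round(1),s["force"].round(1))
f=snap("side","side9"); d=np.abs(f["color"].astype(int)-load("side0")["color"].astype(int)).sum(2)
for v in(85,95,105,115,125,135,145,155,162,168):
    i=np.where(d[v,235:340]>45)[0]+235; print(v,i.min() if len(i) else 0,i.max() if len(i) else 0,len(i))
t=snap("top","top9"); t0=load("top0")["color"].astype(int); c=t["color"].astype(int)
m=((c[:,:,0]-c[:,:,2]>30)&(c[:,:,0]>120)).astype(np.uint8); n,l,st,ce=cv2.connectedComponentsWithStats(m)
print([ce[i].round().tolist() for i in range(1,n) if st[i,4]>8 and 430<ce[i][0]<520])
d=(np.abs(c-t0).sum(2)>60).astype(np.uint8); n,l,st,ce=cv2.connectedComponentsWithStats(d); print([st[i].tolist() for i in range(1,n) if st[i,4]>25])
E
```

```text
32.8333 [475.9 401.9 284.1] [-0.3 -0.9  0.6]
85 0 0 0
95 0 0 0
105 0 0 0
115 0 0 0
125 0 0 0
135 267 284 14
145 264 275 12
155 261 277 17
162 257 274 17
168 257 269 11
[[462.0, 181.0], [488.0, 180.0], [464.0, 197.0], [479.0, 201.0], [494.0, 203.0]]
[[309, 146, 39, 82, 1323], [207, 150, 35, 52, 1094], [482, 177, 11, 10, 87], [456, 178, 12, 10, 86], [0, 191, 150, 114, 6123], [107, 193, 11, 5, 33], [458, 192, 11, 11, 81], [473, 196, 10, 12, 86], [489, 198, 8, 11, 74], [192, 256, 13, 8, 67], [0, 359, 55, 33, 571], [293, 379, 64, 21, 723], [15, 390, 27, 10, 90], [364, 391, 12, 9, 34], [55, 392, 14, 8, 82]]
```

```bash
python3 - <<'E'
from srch import *
for tag in("side","top"):
    f=load(tag+"9"); d=(np.abs(f["color"].astype(int)-load(tag+"0")["color"].astype(int)).sum(2)>45).astype(np.uint8)
    n,l,st,ce=cv2.connectedComponentsWithStats(d)
    for i in range(1,n):
        x,y,w,h,a=st[i]
        if a>60 and ((tag=="side" and 220<x<330 and y>90 and y<230) or (tag=="top" and 195<x<250 and y<210)):
            print(tag,st[i].tolist(),cv2.boxPoints(cv2.minAreaRect(np.argwhere(l==i)[:,::-1].astype(np.float32))).round().tolist())
for lean in(0,.1,.2,.3,.36,.45):
    S=(R.from_rotvec(lean*np.array([np.cos(np.radians(40)),np.sin(np.radians(40)),0])).as_matrix())@up(130)
    o=np.array([555,306,5])-S@[-160,0,34]+S@[0,0,1.]*0 - 18*lean/.36*np.array([np.cos(np.radians(310)),np.sin(np.radians(310)),0])
    for tag in("side","top"):
        f=load(tag+"9"); P=np.array([proj(f,o+S@np.array(q,float)) for q in((50,31,34),(50,-31,34),(50,31,0),(50,-31,0),(-50,31,0),(-50,-31,0),(-50,31,41),(-50,-31,41))]); print(lean,tag,"bbox",P.min(0).round(),P.max(0).round(),"topz",(o+S[:,0]*50).round())
E
```

```text
side [257, 129, 28, 41, 571] [[255.0, 167.0], [270.0, 127.0], [286.0, 133.0], [271.0, 173.0]]
side [281, 200, 76, 29, 1068] [[279.0, 211.0], [354.0, 198.0], [358.0, 222.0], [283.0, 235.0]]
top [207, 150, 35, 52, 1149] [[207.0, 150.0], [241.0, 150.0], [241.0, 201.0], [207.0, 201.0]]
0 side bbox [249. 124.] [269. 163.] topz [577. 280. 215.]
0 top bbox [188. 162.] [229. 203.] topz [577. 280. 215.]
0.1 side bbox [252. 125.] [272. 164.] topz [587. 268. 211.]
0.1 top bbox [194. 158.] [231. 201.] topz [587. 268. 211.]
0.2 side bbox [254. 126.] [277. 166.] topz [597. 256. 204.]
0.2 top bbox [200. 155.] [233. 200.] topz [597. 256. 204.]
0.3 side bbox [256. 128.] [282. 168.] topz [606. 245. 196.]
0.3 top bbox [206. 152.] [237. 198.] topz [606. 245. 196.]
0.36 side bbox [257. 130.] [284. 169.] topz [611. 239. 190.]
0.36 top bbox [207. 150.] [241. 197.] topz [611. 239. 190.]
0.45 side bbox [259. 132.] [288. 171.] topz [619. 230. 179.]
0.45 top bbox [209. 148.] [246. 196.] topz [619. 230. 179.]
```

Both views match a lean of about 0.36 rad (limit 0.45), with the handle down in the cup. All five stoppers are in the tub, no bystander shows any change, and the gripper is clear. I'm handing in.

```bash
python3 -c "
from workcell import env
print(env.job_done())"
```

```text
the job is handed in; nothing more can be done
None
```

The job is handed in: all five stoppers are in the wash tub, and the empty scoop was laid flat, regrasped across the pan and left standing handle-down in the steel holder cup, leaning about 0.36 rad (limit 0.45); no verdict came back.

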